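# Assemble the optics of a curing lamp

## Task

Assemble the lamp's optics: put the lens into the open barrel first, dome up, then the spacer ring on top of it, letting go of each just at the barrel's mouth, not from high above it. Then swing the retaining-ring arm over the barrel as far as it goes and screw the ring down, clockwise, fully home so that it clamps both parts. Leave the bottle, cup, mirror and tray where they are.

Things in the scene. Friction and masses are not known exactly. Their poses are not given: they have to be found in the camera images.
- lamp: fixed curing-lamp head: a white foot (130 x 250 x 30 mm) that carries an upright open aluminium barrel. Origin on the table under the barrel's axis, z up. Barrel: outside 78 mm, bore 66 mm, inner floor 30 mm and rim 76 mm above the table, so 46 mm deep. A post stands at its own (0, -115 mm) and carries the swing arm
- barrel_floor (a point): centre of the barrel's inner floor, 30 mm above the table; axes as the lamp's
- barrel_mouth (a point): centre of the barrel's mouth, 76 mm above the table
- post (a point): the vertical swing axis of the arm, on the post beside the barrel, 82 mm above the table (level with the arm's underside). The bare aluminium arm, 82 to 96 mm above the table, ends in a round collar (112 mm outside, axis 115 mm from the post axis) that holds the retaining ring, and beyond it a straight round bar (16 mm thick, 168 to 230 mm from the post axis)
- swing (a joint): angle of the swing arm about the post, rad: 0 = over the barrel, against its stop (from the post the arm then points along the lamp's +y); grows clockwise seen from above as it swings away, to 1.65. Starts swung away by 1.25 to 1.55. Stiff: about 1 N m of friction, stays where it is left.
- tang (a point): on the centre line of the round steel bar at the arm's end (16 mm thick, 81 to 97 mm above the table), 200 mm from the post axis and 89 mm above the table: push the bar's side to swing the arm; its own y axis points along the bar, away from the post
- ring (a joint): turn of the dark steel retaining ring in the collar, rad: 0 = fully up, grows clockwise seen from above, 2.5 = fully home, a hard stop. It moves down 6 mm per rad and stays where it is left; turning takes 0.04 to 0.09 N m. Starts at 0 to 0.3. Ring: 90 mm outside, its axis 115 mm from the post axis; its top is 112 mm above the table at 0 and 97 mm at 2.5
- lug_a (a point): foot of one of the two upright steel lugs on the ring's top face (12 mm diameter, 34 mm tall above the ring's top face, 38 mm from the ring's axis); the lugs are opposite each other and turn and sink with the ring; push one round to turn the ring
- lug_b (a point): foot of the other lug
- pad: black tube under the ring (60 mm outside, 45 mm bore) that comes down with the ring without turning and presses on the stack by a spring (2.5 N per mm); origin on the ring's axis, not on the tube; the tube's lower end is 82 mm above the table with the ring up, and meets the spacer's top, 70 mm above the table, at a turn of 2.0; inside the barrel it also keeps the arm from swinging
- lens: lens in an aluminium cell: a disc 60 mm in diameter and 18 mm thick with a glass dome 40 mm wide that rises to 26 mm; about 0.12 kg. Origin at the centre of the underside, z up through the dome. Lies flat on the table, dome up
- spacer: dark spacer ring, a plain tube 60 mm outside, 46 mm bore, 22 mm tall; about 0.1 kg. Origin at the centre of its underside. Stands flat on the table; in the barrel it rests on the rim of the lens cell, round the dome
- bottle: amber bottle, 48 mm in diameter, 100 mm tall; origin under its centre. A bystander
- cup: small white cup, 64 mm across, 35 mm tall; origin under its centre. A bystander
- mirror: dental mirror lying on the table, 145 mm long; origin near its middle. A bystander
- tray: fixed steel instrument tray, 190 x 130 x 22 mm; origin under its centre. A bystander
Mind the look-alikes: they are no part of the job. Leave any blue or orange look-alike of the spacer alone.

How it is judged:
By the outcome, as a careful person would: the job done as asked, in the order asked, and still so for the second after the job is handed in, with the robot touching nothing.
It also fails if it takes over 72 s, if anything falls off the work surface, if the arm or the gripper's body presses on something with over 40 N, if the wrist force passes 120 N, or if a joint passes its speed limit or range.

## Robot

A 6-joint arm with a two-finger parallel gripper is mounted at the origin on the work surface. World frame = base frame: x ahead of the robot, y to its left, z up, the work surface at z = 0. Lengths are in m, angles in rad, forces in N, time in s.
With the tool pointing down it reaches from about 0.225 to 0.875 m from the base axis. Payload 3.4 kg.
Tool frame: the origin (TCP) lies at the very end of the fingers, on their centre line; the grasp point (between the pads) lies behind it (manip.tcp_to_grasp is the z of the grasp point in the tool frame, in m); z points along the fingers, y is the direction in which the jaws open and shut (so a half turn about z gives the same grasp; the last joint's range is limited). The gripper opens to 85 mm and grips with 20 to 120 N. Pads are 22 mm wide; open, the fingers measure 114 mm over their backs; the gripper's body (76 mm by 85 mm) begins 54 mm behind the grasp point. The pads swing forward as they close: fully open they stand 13 mm farther back than shut.
Start: joints at [-1.433, 0.276, 1.505, -0, 1.361, -0.121], TCP at [0.147, -0.556, 0.231] pointing down, gripper open.
Joint ranges: [-2.89, 2.89], [-0.75, 2.08], [0.22, 2.7], [-1.18, 4.32], [0.11, 2.71], [-2.7, 2.7]. Speed limits (rad/s): [2.57, 2.57, 3.14, 3.14, 3.14, 3.14].

## Interface

Orientations are given as a unit quaternion [w, x, y, z].
In Python, from rig import manip, eyes gives the robot as it stands.
- The arm moves only by the tool servo_tool, never from a script. Its argument "increments" is a list of rows, each an object with "slide": the shift along the tool's x, y, z in m, a list of three; "spin": the turn about the tool's z in degrees. A call has 1 to 8 rows; each row shifts and turns the commanded pose from where the row before left it, along the tool's axes as they then stand; what a row does not reach is not made up. A row lasts 1/10 s, in which the tool goes at most 50 mm and 8.59 degrees, less where a joint would pass 70% of its speed; a pose out of reach is approached as far as the arm can. A call is refused whole if a number of a shift passes 0.05 or a number of a turn 8.59, either way. A call with a gripper value outside its range is refused whole. "hand" is the opening, from 0 (shut) to 1 (fully open), set as the call begins (left out, the last holds). The fingers move at their own pace and stop on an object; "newtons" is the grip in N (left out, the last holds). Time passes only in rows, so rows that do not move let the fingers close. It gives the time, the measured TCP pose, the force and the opening at its end, in the units of the state.
- manip.get_state(): the state, without advancing time (a new reading comes with each control period).
- eyes.get_image(name): name is "scene" or "top"; returns the picture (384x512x3 uint8, blue, green, red); there is no depth.
- eyes.calibration(name): a dict with "fx", "fy", "cx", "cy" (pixels), "rvec" (rotation vector, rad) and "tvec" (3), from world to camera coordinates, as OpenCV has them. Camera axes: x right, y down, z forward; pixel columns grow to the right and rows downward; lengths in m; the calibration is good to about 2 mm. A picture is of the moment at which its call begins. calibration takes no time and is no camera call.
- manip.sign_off(): hands the job in, once; it reports no verdict.
The state is a dict: "clock": time; "qpos": joint angles; "qd": joint speeds; "effort": joint torques, N m; "position": TCP position; "ee_rot": TCP orientation; "contact_force": force on the tool from outside, world axes, zero at the start; "moment": the same for the moment, N m; "width": finger opening in m.
Only numpy, scipy, OpenCV 4.12 (cv2) and the standard library are available. Lean on these libraries where they do the work, as an engineer would, in place of code of your own. Each camera call takes 0.05 s, during which the arm holds its last target.

## Working session

There is one attempt and no reset: what is moved stays moved. The work goes in short steps, Python scripts to look and compute and a tool call to move; the robot and the scene stay as the last step left them, time stands still between calls to the robot, and variables do not carry over. Pictures are saved under pics/ and viewed, and the job is handed in when it is done.

Besides the shell and the picture viewer there is one more tool, called by a JSON object that holds its "name" and its "arguments", one argument or row to a line. servo_tool: Moves the arm, as the interface text tells. Its arguments: {"type":"object","properties":{"increments":{"type":"array","items":{"type":"object","properties":{"slide":{"type":"array","items":{"type":"number"}},"spin":{"type":"number"}}}},"hand":{"type":"number"},"newtons":{"type":"number"}},"required":["increments"]}

```bash
ls; mkdir -p pics; python3 - <<'E'
from rig import manip, eyes
import cv2
print(manip.get_state(), manip.tcp_to_grasp)
for n in("scene","top"):
    im=eyes.get_image(n); cv2.imwrite(f"pics/{n}0.png",im); print(eyes.calibration(n))
E
```

```text
pics
{'clock': 0.0, 'qpos': array([-1.43300269e+00,  2.76554561e-01,  1.50616206e+00, -6.75529155e-06,
        1.36069655e+00, -1.21016290e-01]), 'qd': array([ 1.05766136e-03,  1.40827567e-03, -8.43375345e-04,  3.04541670e-06,
       -1.39291668e-03, -9.18721380e-06]), 'effort': array([-8.34748280e-04, -4.16774940e+01, -2.45802087e+01, -3.80504380e-04,
        1.11066023e-02, -7.91110324e-06]), 'position': array([ 0.14706773, -0.55530913,  0.23045125]), 'ee_rot': array([-9.10197526e-04,  9.91638353e-01,  1.29044752e-01, -1.09383739e-05]), 'contact_force': array([-0.78612894, -0.01171953, -0.1628926 ]), 'moment': array([-0.03763251,  0.00297666, -0.02230927]), 'width': 0.08532476844803061} -0.0187
{'fx': 410.5302842397623, 'fy': 410.5302842397623, 'cx': 249.91524013410643, 'cy': 190.30044925605665, 'rvec': array([ 1.61424076,  1.7831953 , -0.83793753]), 'tvec': array([ 0.00780262, -0.29653015,  1.57944599])}
{'fx': 405.8569114385134, 'fy': 405.8569114385134, 'cx': 255.05766397030058, 'cy': 187.77963263950116, 'rvec': array([ 2.21479821, -1.99633802,  0.21450685]), 'tvec': array([-0.0124962 ,  0.55625359,  1.10475659])}
```

View pics/scene0.png

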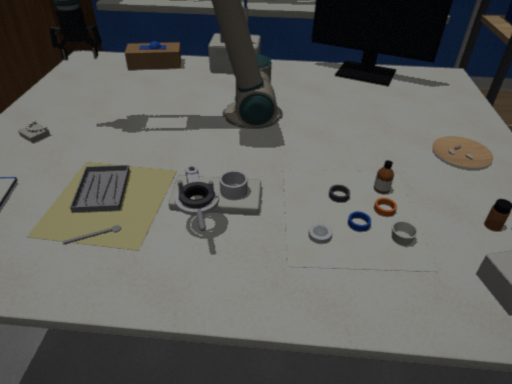

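View pics/top0.png

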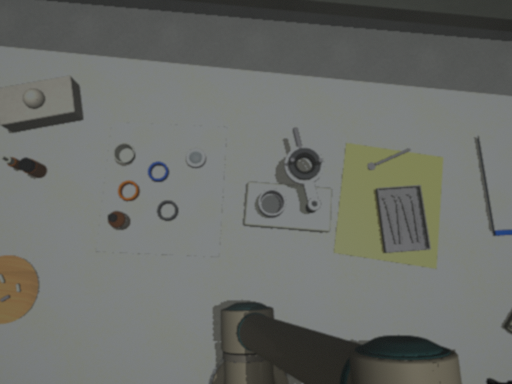

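The top view shows the lens at about (196,158), the dark spacer at (168,210), the barrel at (270,204), the post at (314,205), the ring at (303,165) and the bar at (297,135). The blue and orange rings are the look-alikes. Next I'll measure these.

```bash
cat > h.py <<'E'
import numpy as np, cv2
from rig import manip, eyes
def cam(n):
    c=eyes.calibration(n); R,_=cv2.Rodrigues(np.array(c['rvec'])); K=np.array([[c['fx'],0,c['cx']],[0,c['fy'],c['cy']],[0,0,1]])
    return K,R,np.array(c['tvec'])
def ray(n,uv,z):
    K,R,t=cam(n); d=R.T@np.linalg.inv(K)@np.array([uv[0],uv[1],1.]); o=-R.T@t
    return o+d*(z-o[2])/d[2]
def proj(n,p):
    K,R,t=cam(n); q=K@(R@np.array(p)+t); return q[:2]/q[2]
def crop(n,im,c,w,h,s,name):
    x,y=int(c[0]-w/2),int(c[1]-h/2); x=max(x,0);y=max(y,0)
    cv2.imwrite(name,cv2.resize(im[y:y+h,x:x+w],None,fx=s,fy=s,interpolation=cv2.INTER_CUBIC)); return x,y
E
python3 - <<'E'
from h import *
im=cv2.imread('pics/top0.png'); print(crop('top',im,(280,180),130,110,6,'pics/t_lamp.png'))
print(crop('top',im,(165,185),120,100,6,'pics/t_parts.png'))
im=cv2.imread('pics/scene0.png'); print(crop('scene',im,(370,205),130,100,6,'pics/s_parts.png'),crop('scene',im,(215,200),130,90,6,'pics/s_lamp.png'))
for n,uv,z in [('lens',(196,158),.018),('spacer',(168,210),.022),('barrel',(270,204),.076),('post',(314,205),.096),('ring',(303,165),.11)]:
    print(n,ray('top',uv,z).round(4))
E
```

```text
(215, 125)
(105, 135)
(305, 155) (150, 155)
lens [0.6358 0.2322 0.018 ]
spacer [0.4698 0.2918 0.022 ]
barrel [ 0.509  -0.0015  0.076 ]
post [ 0.5153 -0.1216  0.096 ]
ring [ 0.6216 -0.0812  0.11  ]
```

View pics/t_lamp.png

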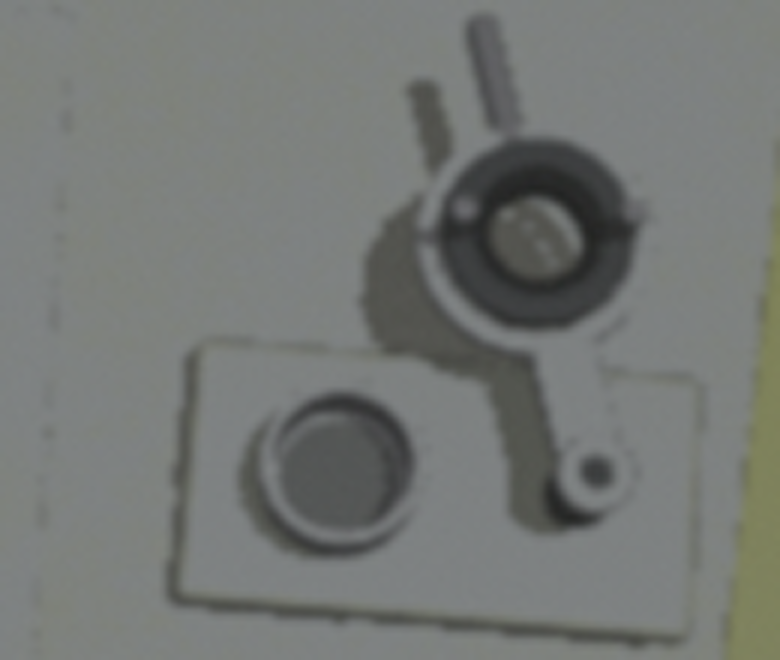

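View pics/t_parts.png

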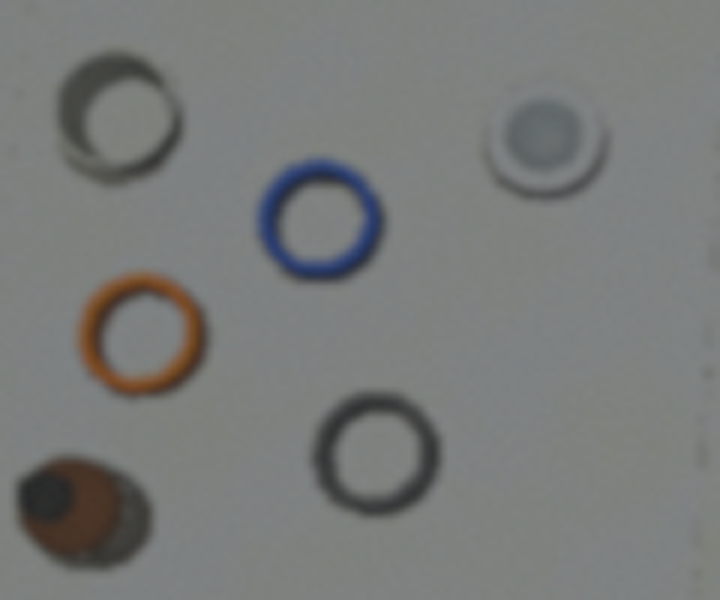

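View pics/s_lamp.png

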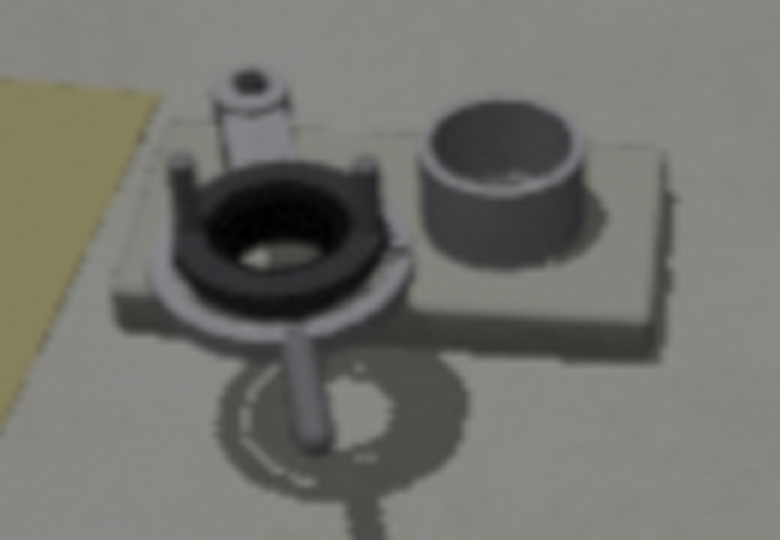

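View pics/s_parts.png

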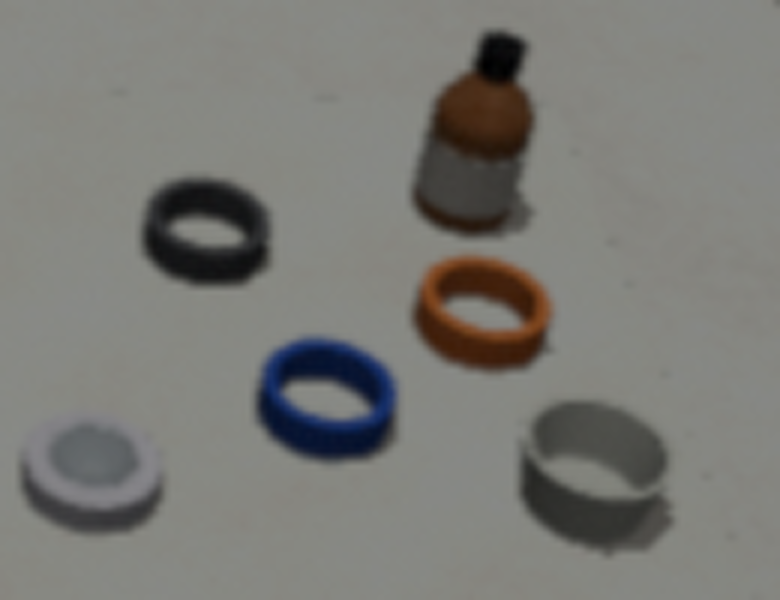

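```bash
cat >> h.py <<'E'
from scipy.optimize import least_squares
def circ(P,r=None):
    P=np.array(P)[:,:2]
    f=lambda q:np.hypot(P[:,0]-q[0],P[:,1]-q[1])-(q[2] if r is None else r)
    s=least_squares(f,[*P.mean(0),.03],loss='soft_l1',f_scale=.001); return s.x, np.sqrt((s.fun**2).mean())
def radial(n,g,c,r0,r1,z,mode,N=72):
    """c world centre, scan world radius r0..r1, strongest edge; mode +1 dark->bright outward, -1 opposite"""
    out=[]; rr=np.arange(r0,r1,.0004)
    for a in np.linspace(0,2*np.pi,N,endpoint=False):
        p=np.array([proj(n,[c[0]+r*np.cos(a),c[1]+r*np.sin(a),z]) for r in rr]).astype(np.float32)
        v=cv2.remap(g,p[:,0].reshape(1,-1),p[:,1].reshape(1,-1),cv2.INTER_LINEAR)[0]
        v=cv2.GaussianBlur(v.reshape(1,-1),(0,0),2)[0]
        d=np.gradient(v)*mode; k=d.argmax()
        if d[k]>0.3: out.append([c[0]+rr[k]*np.cos(a),c[1]+rr[k]*np.sin(a)])
    return np.array(out)
E
python3 - <<'E'
from h import *
for n in ('top','scene'):
    g=cv2.imread(f'pics/{n}0.png').astype(np.float32).mean(2)
    L=[('spacer out',(.4698,.2918),.022,+1,.022,.04),('spacer in',(.4698,.2918),.022,-1,.017,.03),('lens out',(.6358,.2322),.018,-1,.024,.04),('dome',(.6358,.2322),.018,1,.012,.026),('barrel out',(.509,-.0015),.076,-1,.032,.05),('barrel in',(.509,-.0015),.076,1,.025,.038),('ring',(.6216,-.0812),.111,1,.035,.055),('post',(.5153,-.1216),.097,1,.003,.016)]
    for nm,c,z,m,a,b in L:
        P=radial(n,g,c,a,b,z,m); 
        if len(P)<10: print(n,nm,'few');continue
        q,e=circ(P); print(n,nm,q.round(4),round(e,4),len(P))
E
```

```text
Traceback (most recent call last):
  File "h.py", line 23, in radial
    p=np.array([proj(n,[c[0]+r*np.cos(a),c[1]+r*np.sin(a),z]) for r in rr]).astype(np.float32)
                ~~~~^^^^^^^^^^^^^^^^^^^^^^^^^^^^^^^^^^^^^^^^^
  File "h.py", line 10, in proj
    K,R,t=cam(n); q=K@(R@np.array(p)+t); return q[:2]/q[2]
          ~~~^^^
  File "h.py", line 4, in cam
    c=eyes.calibration(n); R,_=cv2.Rodrigues(np.array(c['rvec'])); K=np.array([[c['fx'],0,c['cx']],[0,c['fy'],c['cy']],[0,0,1]])
ValueError: time passes only in moves, steps and waits
```

```bash
sed -i 's/^def cam(n):/import functools\n@functools.lru_cache(None)\ndef cam(n):/' h.py
cat > m.py <<'E'
from h import *
for n in ('top','scene'):
    g=cv2.imread(f'pics/{n}0.png').astype(np.float32).mean(2)
    L=[('spacer out',(.4698,.2918),.022,+1,.022,.04),('spacer in',(.4698,.2918),.022,-1,.017,.03),('lens out',(.6358,.2322),.018,-1,.024,.04),('dome',(.6358,.2322),.018,1,.012,.026),('barrel out',(.509,-.0015),.076,-1,.032,.05),('barrel in',(.509,-.0015),.076,1,.025,.038),('ring',(.6216,-.0812),.111,1,.035,.055),('post',(.5153,-.1216),.097,1,.003,.016)]
    for nm,c,z,m,a,b in L:
        P=radial(n,g,c,a,b,z,m); 
        if len(P)<10: print(n,nm,'few');continue
        q,e=circ(P); print(n,nm,q.round(4),round(e,4),len(P))
E
python3 m.py; python3 -c "
from rig import manip;print(manip.get_state()['clock'])"
```

```text
top spacer out [0.4687 0.2938 0.0304] 0.0006 72
top spacer in [0.4686 0.2933 0.0211] 0.0005 72
top lens out [0.6375 0.2342 0.0277] 0.0006 53
top dome [0.6385 0.2351 0.019 ] 0.0007 72
top barrel out [ 0.5091 -0.0016  0.0337] 0.0012 59
top barrel in [ 0.5103 -0.0029  0.0347] 0.0036 70
top ring [ 0.626  -0.0832  0.0458] 0.0009 72
top post [ 0.5193 -0.1212  0.0079] 0.0006 72
scene spacer out [0.4745 0.2944 0.0321] 0.0021 61
scene spacer in [0.4751 0.2931 0.0181] 0.001 33
scene lens out [0.6399 0.2338 0.0277] 0.0007 42
scene dome [0.6357 0.2342 0.0191] 0.0007 72
scene barrel out [ 0.5169 -0.0063  0.0377] 0.0039 32
scene barrel in [ 0.5128 -0.0055  0.0315] 0.0014 72
scene ring [ 0.6252 -0.0842  0.0436] 0.0059 72
scene post [ 0.511  -0.1229  0.0088] 0.0009 72
0.1
```

```bash
cat > o.py <<'E'
from h import *
print('centres', ray('top',(270.9,202.9),.076), ray('scene',(503.5/6-.5+150,143.5/6-.5+155),.076))
print('cams',[(-cam(n)[1].T@cam(n)[2]).round(3) for n in('top','scene')])
f=lambda x,y,ox,oy:(x+.5)/6-.5+0*x+ox and ((x+.5)/6-.5+ox,(y+.5)/6-.5+oy)
for nm,a in [('bl',(175,600)),('br',(687,640)),('tl',(198,342)),('tr',(702,380))]:
    print(nm,ray('top',f(*a,215,125),.03).round(4))
for nm,a in [('tang tip',(482,16)),('tang root',(510,128))]: print(nm,ray('top',f(*a,215,125),.09).round(4))
for nm,a in [('luga',(466,209)),('lugb',(637,211))]: print(nm,ray('top',f(*a,215,125),.1455).round(4))
for nm,a in [('luga',(181,160)),('lugb',(366,163))]: print(nm,ray('scene',f(*a,150,155),.1455).round(4))
import sys
def ov(n,c,k,off,out,w,h):
    im=cv2.imread(f'pics/{n}0.png')[off[1]:off[1]+h,off[0]:off[0]+w]; im=cv2.convertScaleAbs(cv2.resize(im,None,fx=6,fy=6,interpolation=cv2.INTER_CUBIC),alpha=1.6)
    for (x,y,z,r,col) in c:
        for a in np.linspace(0,2*np.pi,90):
            p=proj(n,[x+r*np.cos(a),y+r*np.sin(a),z]); q=((p-off+.5)*6-.5).round().astype(int); cv2.circle(im,tuple(int(v) for v in q),1,col,-1)
    cv2.imwrite(out,im)
B=tuple(float(v) for v in sys.argv[1:3]); 
c=[(*B,.076,.039,(0,0,255)),(*B,.076,.033,(0,255,0)),(.626,-.0835,.111,.045,(255,0,0)),(.626,-.0835,.096,.056,(0,255,255))]
ov('top',c,6,(215,125),'pics/ov_t.png',130,110); ov('scene',c,6,(150,155),'pics/ov_s.png',130,90)
E
python3 o.py .512 -.0035
```

```text
centres [ 0.51239953 -0.00375282  0.076     ] [ 0.51530375 -0.00574531  0.076     ]
cams [array([0.314, 0.025, 1.196]), array([1.408, 0.117, 0.766])]
bl [0.4493 0.0669 0.03  ]
br [ 0.4556 -0.1792  0.03  ]
tl [0.5768 0.0695 0.03  ]
tr [ 0.5835 -0.1782  0.03  ]
tang tip [ 0.737  -0.0512  0.09  ]
tang root [ 0.6824 -0.0691  0.09  ]
luga [ 0.624  -0.0478  0.1455]
lugb [ 0.6311 -0.1241  0.1455]
luga [ 0.6309 -0.1229  0.1455]
lugb [ 0.6247 -0.0474  0.1455]
```

View pics/ov_t.png

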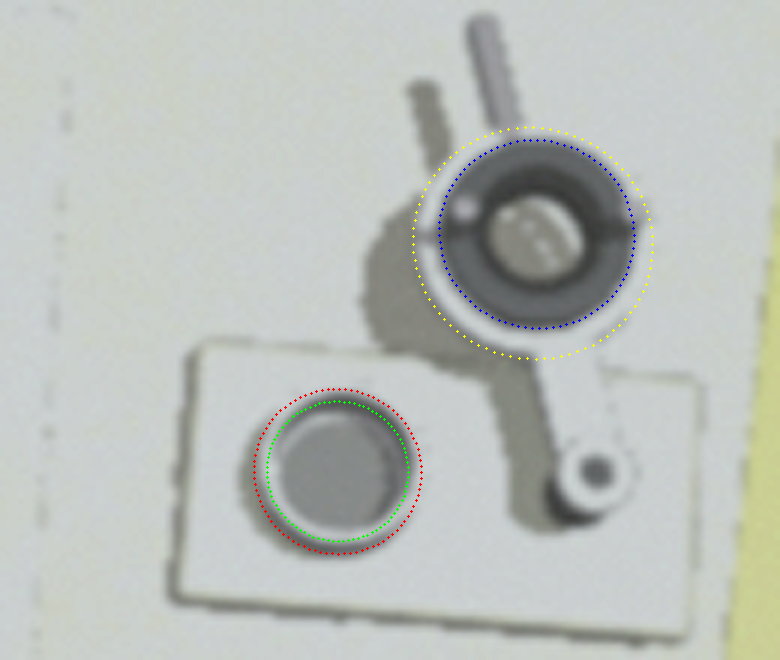

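View pics/ov_s.png

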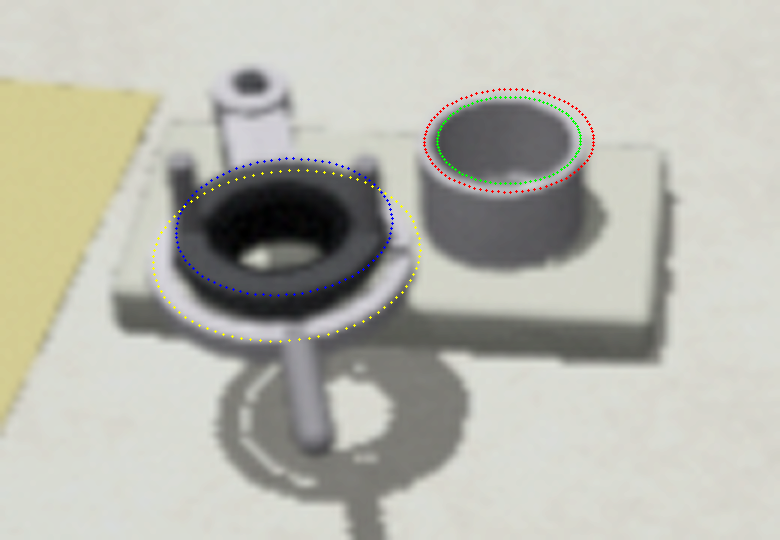

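Top and scene views agree to about 2–3 mm. Working values: lens (0.638, 0.2345), spacer (0.470, 0.2935), barrel axis (0.514, -0.005), post (0.517, -0.120), ring axis (0.626, -0.084). The ring axis comes out 114 mm from the post, against 115 mm given. First I turn the tool so that the jaws open along world x.

{"name": "servo_tool", "arguments": {
  "increments": [
    {"spin":-8.5},
    {"spin":-8.5},
    {"spin":-8.5},
    {"spin":-8.5},
    {"spin":-8.5},
    {"spin":-8.5},
    {"spin":-8.5},
    {"spin":-8.5}
  ],
  "hand": 1
}}

```text
$.increments[0]: bad value
```

{"name": "servo_tool", "arguments": {
  "increments": [
    {"spin":-7.2},
    {"slide":[0.042,0.026,0]},
    {"slide":[0.042,0.026,0]},
    {"slide":[0.042,0.026,0]},
    {"slide":[0.042,0.026,0]},
    {"slide":[0.042,0.026,0]},
    {"slide":[0.042,0.026,0]},
    {"slide":[0.042,0.026,0]}
  ]
}}

```text
$.increments[0]: bad value
```

{"name": "servo_tool", "arguments": {
  "increments": [
    {"slide":[0.042,0.026,0]},
    {"slide":[0.042,0.026,0]},
    {"slide":[0.042,0.026,0]},
    {"slide":[0.042,0.026,0]},
    {"slide":[0.042,0.026,0]},
    {"slide":[0.042,0.026,0]},
    {"slide":[0.042,0.026,0]}
  ]
}}

```text
$.increments[0]: bad value
```

{"name": "servo_tool", "arguments": {
  "increments": [
    {"slide":[0,0,0],"spin":-8.5},
    {"slide":[0,0,0],"spin":-8.5},
    {"slide":[0,0,0],"spin":-8.5},
    {"slide":[0,0,0],"spin":-8.5},
    {"slide":[0,0,0],"spin":-8.5},
    {"slide":[0,0,0],"spin":-8.5},
    {"slide":[0,0,0],"spin":-8.5},
    {"slide":[0,0,0],"spin":-8.5}
  ],
  "hand": 1
}}

```text
clock: 0.9
position: [0.1471, -0.5555, 0.2308]
ee_rot: [-0.0, 0.748, 0.664, 0.0]
contact_force: [0.1, -0.4, -0.3]
width: 0.0856
```

{"name": "servo_tool", "arguments": {
  "increments": [
    {"slide":[0,0,0],"spin":-7.0},
    {"slide":[0.042,0.026,0],"spin":0},
    {"slide":[0.042,0.026,0],"spin":0},
    {"slide":[0.042,0.026,0],"spin":0},
    {"slide":[0.042,0.026,0],"spin":0},
    {"slide":[0.042,0.026,0],"spin":0},
    {"slide":[0.042,0.026,0],"spin":0},
    {"slide":[0.042,0.026,0],"spin":0}
  ]
}}

```text
clock: 1.7
position: [0.3305, -0.2605, 0.2311]
ee_rot: [0.0, 0.708, 0.706, 0.0]
contact_force: [1.7, 0.4, -0.1]
width: 0.0854
```

{"name": "servo_tool", "arguments": {
  "increments": [
    {"slide":[0.042,0.026,0],"spin":0},
    {"slide":[0.042,0.026,0],"spin":0},
    {"slide":[0.042,0.026,0],"spin":0},
    {"slide":[0.042,0.026,0],"spin":0},
    {"slide":[0.042,0.026,0],"spin":0},
    {"slide":[0.042,0.026,0],"spin":0},
    {"slide":[0.042,0.026,0],"spin":0},
    {"slide":[0,0,0],"spin":0}
  ]
}}

```text
clock: 2.5
position: [0.5154, 0.0361, 0.2307]
ee_rot: [-0.001, 0.706, 0.708, 0.002]
contact_force: [-0.9, -0.8, -0.2]
width: 0.0856
```

{"name": "servo_tool", "arguments": {
  "increments": [
    {"slide":[0.04,0.0245,0],"spin":0},
    {"slide":[0.04,0.0245,0],"spin":0},
    {"slide":[0.04,0.0245,0],"spin":0},
    {"slide":[0.04,0.0245,0],"spin":0},
    {"slide":[0.038,0.0245,0.02],"spin":0},
    {"slide":[0,0,0.04],"spin":0},
    {"slide":[0,0,0.04],"spin":0},
    {"slide":[0,0,0],"spin":0}
  ]
}}

```text
clock: 3.3
position: [0.6312, 0.2269, 0.1243]
ee_rot: [-0.004, 0.708, 0.706, -0.007]
contact_force: [-0.4, -0.2, -0.5]
width: 0.0855
```

```bash
python3 - <<'E'
from h import *
s=manip.get_state(); print(s['position'])
for n in('top','scene'):
    im=eyes.get_image(n); cv2.imwrite(f'pics/{n}1.png',im)
    c=proj(n,s['position']); print(n,c,crop(n,im,c,120,100,6,f'pics/{n}1c.png'))
E
```

```text
[0.63122233 0.22687131 0.12433117]
top [192.38556682 149.01261397] (132, 99)
scene [322.17552425 197.75385118] (262, 147)
```

View pics/top1c.png

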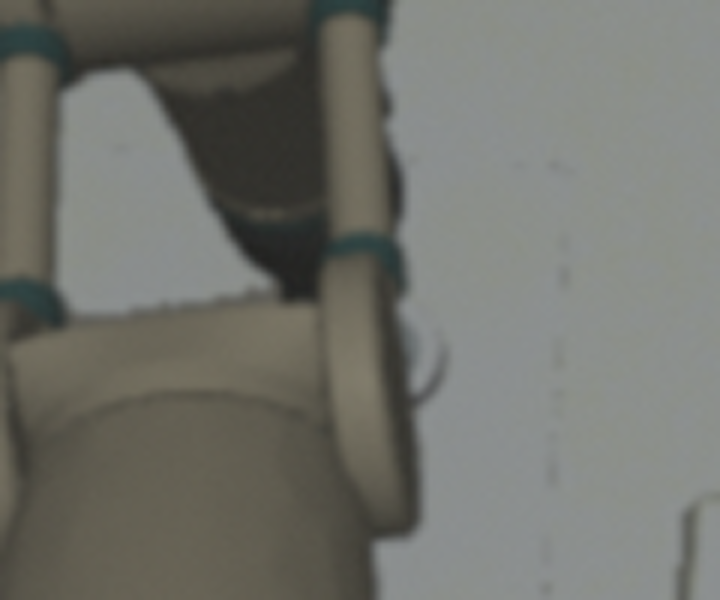

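View pics/scene1c.png

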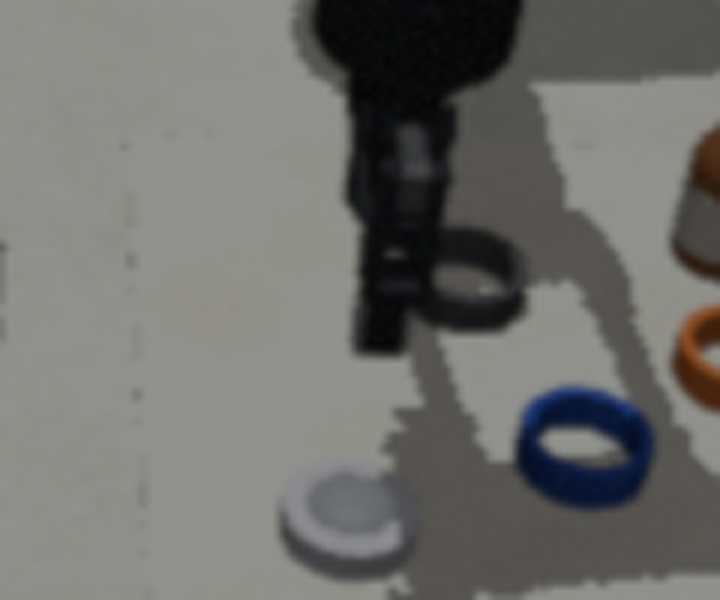

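{"name": "servo_tool", "arguments": {
  "increments": [
    {"slide":[0,0,0.02],"spin":0},
    {"slide":[0,0,0],"spin":0},
    {"slide":[0,0,0],"spin":0}
  ]
}}

```text
clock: 3.7
position: [0.6371, 0.2283, 0.1136]
ee_rot: [0.001, 0.708, 0.706, 0.001]
contact_force: [0.8, 0.1, -0.4]
width: 0.0854
```

{"name": "servo_tool", "arguments": {
  "increments": [
    {"slide":[0.006,0.001,0.03],"spin":0},
    {"slide":[0,0,0.03],"spin":0},
    {"slide":[0,0,0.02],"spin":0},
    {"slide":[0,0,0],"spin":0},
    {"slide":[0,0,0],"spin":0}
  ]
}}

```text
clock: 4.2
position: [0.6383, 0.2348, 0.033]
ee_rot: [0.001, 0.708, 0.706, 0.001]
contact_force: [0.6, 0.1, 0.7]
width: 0.0854
```

```bash
python3 - <<'E'
from h import *
s=manip.get_state(); print(s['position'])
for n in('scene',):
    im=eyes.get_image(n); cv2.imwrite(f'pics/{n}2.png',im)
    c=proj(n,s['position']); print(n,c,crop(n,im,c,120,100,6,f'pics/{n}2c.png'))
E
```

```text
[0.63826062 0.23477468 0.03303444]
scene [321.05210479 227.03838006] (261, 177)
```

View pics/scene2c.png

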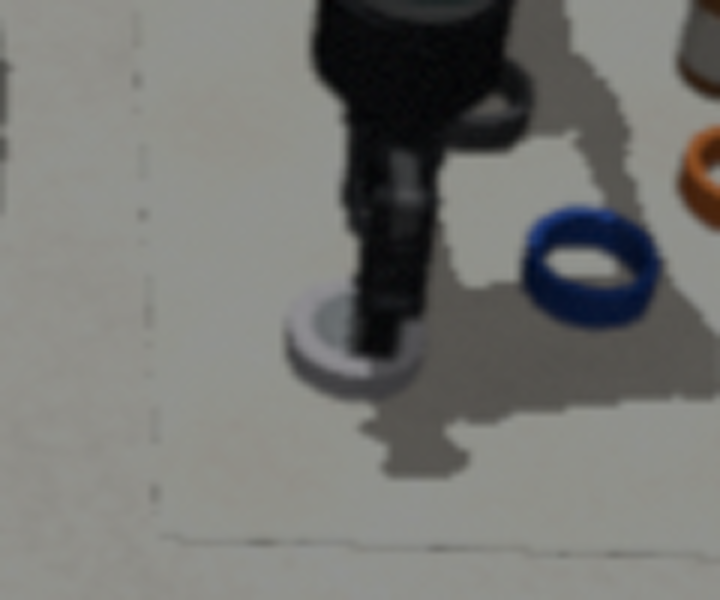

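```bash
python3 - <<'E'
from h import *
f=lambda p:((proj('scene',p)-np.array([261,177])+.5)*6-.5).round(0)
print(f([.681,.2348,.046]),f([.690,.2348,.046]),f([.638,.2345,.018]))
E
```

```text
[371. 353.] [372. 368.] [358. 327.]
```

{"name": "servo_tool", "arguments": {
  "increments": [
    {"slide":[-0.001,0,0.02],"spin":0},
    {"slide":[0,0,0.011],"spin":0},
    {"slide":[0,0,0],"spin":0},
    {"slide":[0,0,0],"spin":0}
  ]
}}

```text
clock: 4.65
position: [0.6375, 0.2337, 0.001]
ee_rot: [0.0, 0.708, 0.706, 0.0]
contact_force: [0.1, -0.0, 0.3]
width: 0.0851
```

{"name": "servo_tool", "arguments": {
  "increments": [
    {"slide":[0,0,0],"spin":0},
    {"slide":[0,0,0],"spin":0},
    {"slide":[0,0,0],"spin":0},
    {"slide":[0,0,0],"spin":0},
    {"slide":[0,0,0],"spin":0},
    {"slide":[0,0,0],"spin":0}
  ],
  "hand": 0.5,
  "newtons": 40
}}

```text
clock: 5.25
position: [0.6379, 0.2339, 0.0016]
ee_rot: [0.001, 0.708, 0.706, 0.001]
contact_force: [-0.1, 0.4, 4.9]
width: 0.0574
```

{"name": "servo_tool", "arguments": {
  "increments": [
    {"slide":[0,0,-0.02],"spin":0},
    {"slide":[0,0,-0.04],"spin":0},
    {"slide":[0,0,-0.05],"spin":0},
    {"slide":[0,0,-0.05],"spin":0},
    {"slide":[0,0,0],"spin":0},
    {"slide":[0,0,0],"spin":0}
  ]
}}

```text
clock: 5.85
position: [0.6374, 0.2337, 0.1616]
ee_rot: [0.001, 0.708, 0.706, 0.001]
contact_force: [-0.4, -0.2, -1.4]
width: 0.0572
```

```bash
python3 - <<'E'
from h import *
s=manip.get_state(); print(s['position'],s['width'],s['contact_force'])
for n in('scene',):
    im=eyes.get_image(n); cv2.imwrite(f'pics/{n}3.png',im)
    c=proj(n,s['position']); print(n,c,crop(n,im,c,100,80,8,f'pics/{n}3c.png'))
E
```

```text
[0.63741716 0.23373952 0.16159305] 0.0571616037452067 [-0.42373359 -0.2319442  -1.43204676]
scene [327.13994142 187.56771873] (277, 147)
```

View pics/scene3c.png

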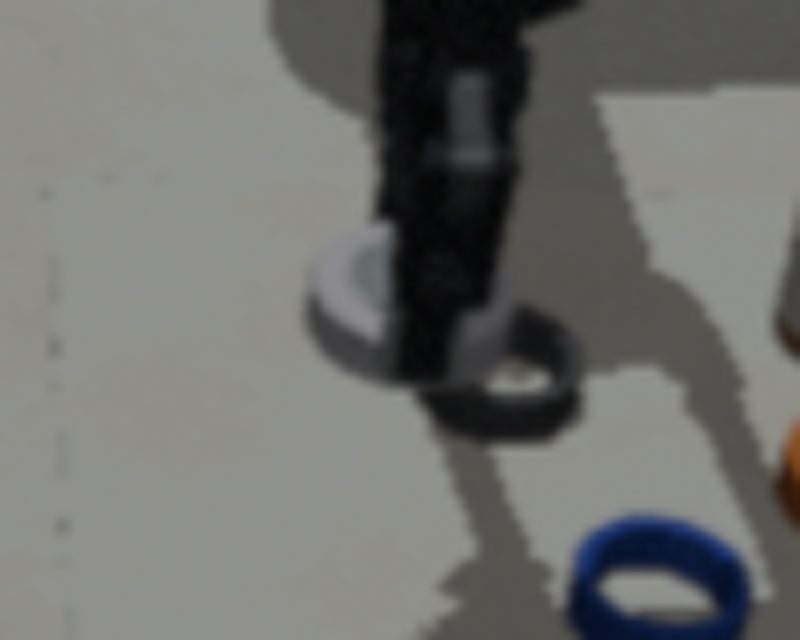

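{"name": "servo_tool", "arguments": {
  "increments": [
    {"slide":[-0.04,-0.0205,0],"spin":0},
    {"slide":[-0.04,-0.0205,0],"spin":0},
    {"slide":[-0.04,-0.0205,0],"spin":0},
    {"slide":[-0.04,-0.0205,0],"spin":0},
    {"slide":[-0.04,-0.0205,0],"spin":0},
    {"slide":[-0.039,-0.0205,0.02],"spin":0},
    {"slide":[0,0,0.02],"spin":0},
    {"slide":[0,0,0],"spin":0}
  ]
}}

```text
clock: 6.7
position: [0.5088, -0.0055, 0.116]
ee_rot: [-0.004, 0.709, 0.705, -0.003]
contact_force: [-0.6, -0.2, -1.5]
width: 0.057
```

{"name": "servo_tool", "arguments": {
  "increments": [
    {"slide":[0,0,0.01],"spin":0},
    {"slide":[0,0,0],"spin":0},
    {"slide":[0,0,0],"spin":0}
  ]
}}

```text
clock: 7.0
position: [0.5138, -0.0042, 0.1101]
ee_rot: [-0.0, 0.708, 0.707, -0.0]
contact_force: [0.8, 0.6, -0.9]
width: 0.057
```

```bash
cat > look.py <<'E'
import sys
from h import *
k=sys.argv[1]
s=manip.get_state(); print(s['clock'],s['position'],s['width'],s['contact_force'])
for n in('scene','top'):
    im=eyes.get_image(n); cv2.imwrite(f'pics/{n}{k}.png',im)
    c=proj(n,s['position']); print(n,c,crop(n,im,c,100,75,8,f'pics/{n}{k}c.png'))
E
python3 look.py 4
```

```text
7.0 [ 0.51375935 -0.00424088  0.11014952] 0.057007136180142914 [ 0.8379594   0.61234278 -0.86841405]
scene [233.85701987 168.10307559] (183, 130)
top [271.66227403 200.27788695] (221, 162)
```

View pics/scene4c.png

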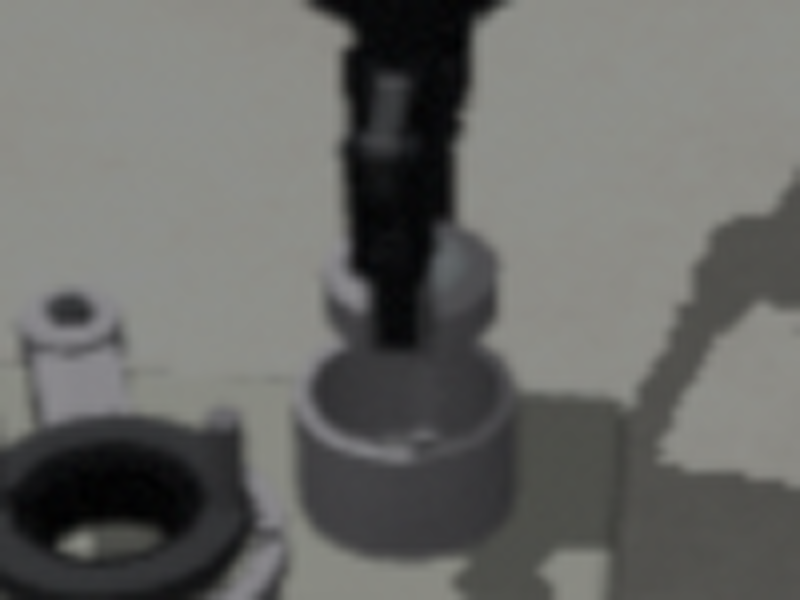

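View pics/top4c.png

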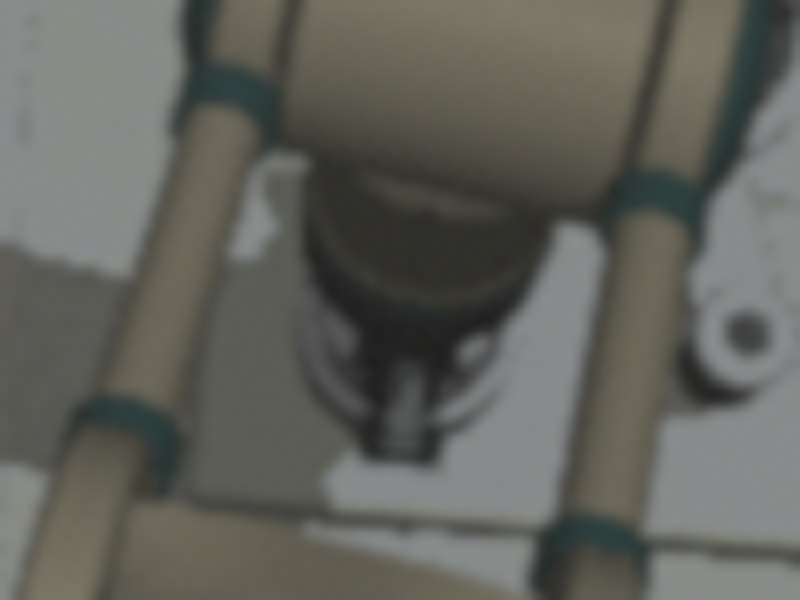

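```bash
python3 - <<'E'
from h import *
f=lambda n,o,p:((proj(n,p)-np.array(o)+.5)*8-.5).round(1)
for y in(-.005,):
  for z in(.076,.11,.118,.126): print(z,f('scene',(183,130),[.514,y,z]),f('top',(221,162),[.514,y,z]))
E
```

```text
0.076 [409.4 388.7] [406.7 326.6]
0.11 [408. 309.] [411.1 309.3]
0.118 [407.7 289.7] [412.1 305.1]
0.126 [407.4 270.4] [413.2 300.9]
```

```bash
python3 - <<'E'
from h import *
f=lambda n,o,p:((proj(n,p)-np.array(o)+.5)*8-.5).round(1)
for p in([.48,-.0042,.12],[.475,-.0042,.13],[.514,-.0042,.118]): print(p,f('top',(221,162),p))
for p in([.514,-.005,.076],[.524,-.005,.076],[.514,-.005,.126],[.524,-.005,.126]): print(p,f('scene',(183,130),p))
im=cv2.imread('pics/scene4.png'); cv2.imwrite('pics/s4z.png',cv2.convertScaleAbs(cv2.resize(im[150:195,215:255],None,fx=14,fy=14,interpolation=cv2.INTER_CUBIC),alpha=1.7))
E
```

```text
[0.48, -0.0042, 0.12] [400.5 403.3]
[0.475, -0.0042, 0.13] [400.3 413.6]
[0.514, -0.0042, 0.118] [409.8 304.9]
[0.514, -0.005, 0.076] [409.4 388.7]
[0.524, -0.005, 0.076] [405.8 406.3]
[0.514, -0.005, 0.126] [407.4 270.4]
[0.524, -0.005, 0.126] [403.6 287.6]
```

View pics/s4z.png

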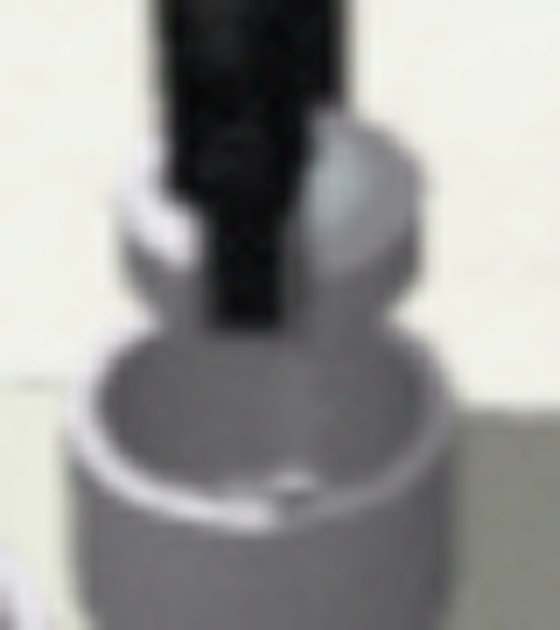

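{"name": "servo_tool", "arguments": {
  "increments": [
    {"slide":[-0.0015,0.0005,0.02],"spin":0},
    {"slide":[0,0,0.01],"spin":0},
    {"slide":[0,0,0],"spin":0},
    {"slide":[0,0,0],"spin":0}
  ]
}}

```text
clock: 7.5
position: [0.5139, -0.0063, 0.0805]
ee_rot: [0.0, 0.708, 0.706, -0.0]
contact_force: [0.6, 0.5, -0.4]
width: 0.0569
```

```bash
python3 look.py 5; python3 - <<'E'
import cv2
im=cv2.imread('pics/scene5.png'); cv2.imwrite('pics/s5z.png',cv2.convertScaleAbs(cv2.resize(im[150:195,215:255],None,fx=14,fy=14,interpolation=cv2.INTER_CUBIC),alpha=1.7))
E
```

```text
7.5 [ 0.51393209 -0.00632843  0.08045908] 0.05685869923987114 [ 0.57924503  0.51359606 -0.42182308]
scene [233.24555149 176.81702688] (183, 139)
top [271.93923964 202.18225371] (221, 164)
```

View pics/s5z.png

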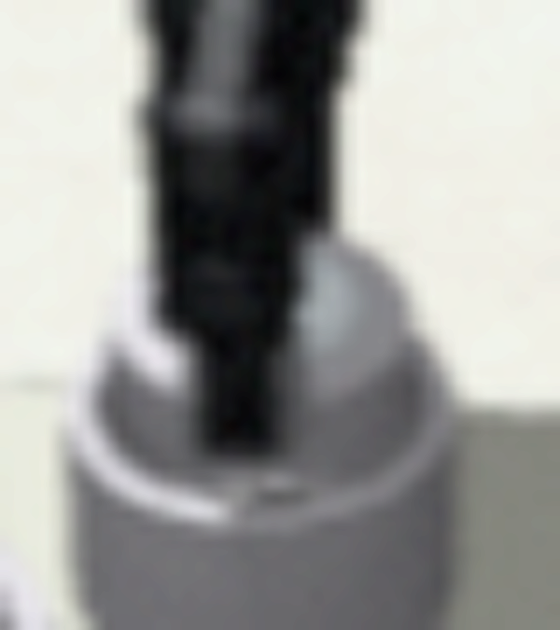

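View pics/top5c.png

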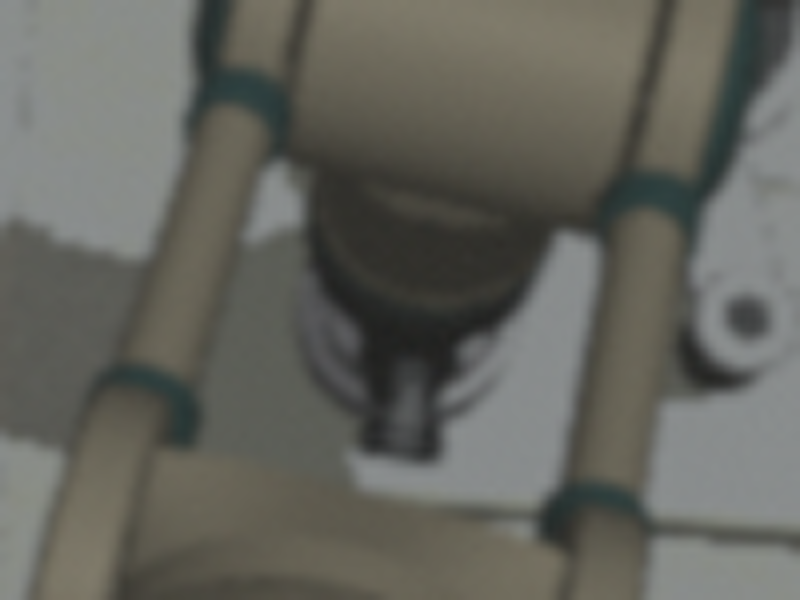

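{"name": "servo_tool", "arguments": {
  "increments": [
    {"slide":[0.0005,0,0.004],"spin":0},
    {"slide":[0,0,0.003],"spin":0},
    {"slide":[0,0,0],"spin":0},
    {"slide":[0,0,0],"spin":0}
  ]
}}

```text
clock: 8.0
position: [0.5137, -0.006, 0.0732]
ee_rot: [-0.0, 0.708, 0.706, -0.0]
contact_force: [-0.1, -0.5, -0.4]
width: 0.0573
```

```bash
python3 look.py 6; python3 - <<'E'
import cv2
im=cv2.imread('pics/scene6.png'); cv2.imwrite('pics/s6z.png',cv2.convertScaleAbs(cv2.resize(im[150:195,215:255],None,fx=14,fy=14,interpolation=cv2.INTER_CUBIC),alpha=1.7))
E
```

```text
8.0 [ 0.51372809 -0.00601412  0.07321122] 0.05729877863401124 [-0.08162325 -0.54776061 -0.38308561]
scene [233.40602012 178.86637637] (183, 141)
top [271.70429636 202.68834404] (221, 165)
```

View pics/s6z.png

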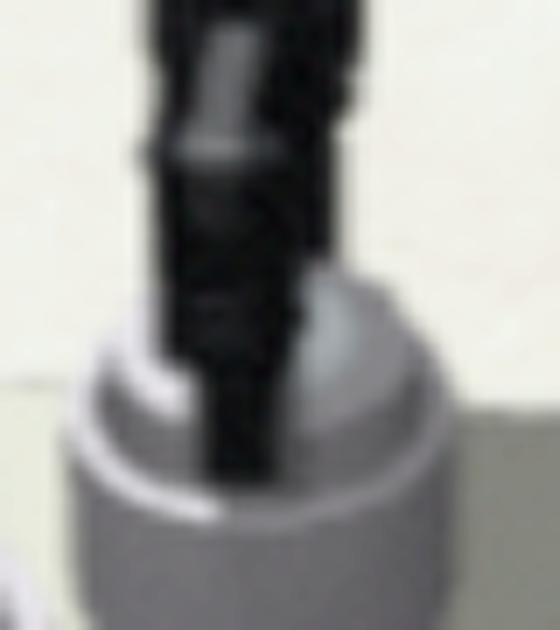

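```bash
python3 - <<'E'
from h import *
f=lambda p:((proj('scene',p)-np.array([215,150])+.5)*14-.5).round(0)
for p in([.5437,-.006,.0732],[.5437,-.006,.0792],[.5537,-.006,.0732],[.5537,-.006,.0792],[.5457,-.006,.076],[.5467,-.006,.076],[.5527,-.006,.076]):print(p,f(p))
E
```

```text
[0.5437, -0.006, 0.0732] [245. 504.]
[0.5437, -0.006, 0.0792] [244. 480.]
[0.5537, -0.006, 0.0732] [238. 537.]
[0.5537, -0.006, 0.0792] [238. 512.]
[0.5457, -0.006, 0.076] [243. 499.]
[0.5467, -0.006, 0.076] [243. 503.]
[0.5527, -0.006, 0.076] [239. 522.]
```

{"name": "servo_tool", "arguments": {
  "increments": [
    {"slide":[0,0,0],"spin":0},
    {"slide":[0,0,0],"spin":0},
    {"slide":[0,0,0],"spin":0},
    {"slide":[0,0,0],"spin":0}
  ],
  "hand": 1
}}

```text
clock: 8.5
position: [0.5139, -0.006, 0.0734]
ee_rot: [0.0, 0.708, 0.706, 0.0]
contact_force: [0.2, -0.3, 0.2]
width: 0.0853
```

{"name": "servo_tool", "arguments": {
  "increments": [
    {"slide":[0,0,-0.03],"spin":0},
    {"slide":[0,0,-0.04],"spin":0},
    {"slide":[0.045,-0.008,0],"spin":0},
    {"slide":[0.045,-0.008,0],"spin":0},
    {"slide":[0.045,-0.007,0],"spin":0},
    {"slide":[0.045,-0.007,0],"spin":0},
    {"slide":[0.045,-0.007,0],"spin":0},
    {"slide":[0.045,-0.007,0],"spin":0}
  ]
}}

```text
clock: 9.3
position: [0.4701, 0.2659, 0.1434]
ee_rot: [0.0, 0.708, 0.706, 0.0]
contact_force: [0.5, 0.5, -0.1]
width: 0.0854
```

{"name": "servo_tool", "arguments": {
  "increments": [
    {"slide":[0.025,0,0.02],"spin":0},
    {"slide":[0,0,0.02],"spin":0},
    {"slide":[0,0,0],"spin":0},
    {"slide":[0,0,0],"spin":0}
  ]
}}

```text
clock: 9.7
position: [0.4705, 0.2889, 0.1032]
ee_rot: [-0.0, 0.708, 0.706, -0.001]
contact_force: [0.0, -0.3, 0.7]
width: 0.0853
```

```bash
python3 look.py 7; python3 - <<'E'
import cv2
im=cv2.imread('pics/scene7.png'); cv2.imwrite('pics/s7z.png',cv2.convertScaleAbs(cv2.resize(im[150:195,215:255],None,fx=14,fy=14,interpolation=cv2.INTER_CUBIC),alpha=1.7))
im=cv2.imread('pics/top7.png'); cv2.imwrite('pics/t7z.png',cv2.convertScaleAbs(cv2.resize(im[180:230,130:300],None,fx=4,fy=4,interpolation=cv2.INTER_CUBIC),alpha=1.7))
E
```

```text
9.7 [0.47047655 0.28887338 0.10319344] 0.08526052257096105 [ 0.02179438 -0.25931657  0.66528186]
scene [341.4444297  167.78070861] (291, 130)
top [162.99254934 205.29038325] (112, 167)
```

View pics/s7z.png

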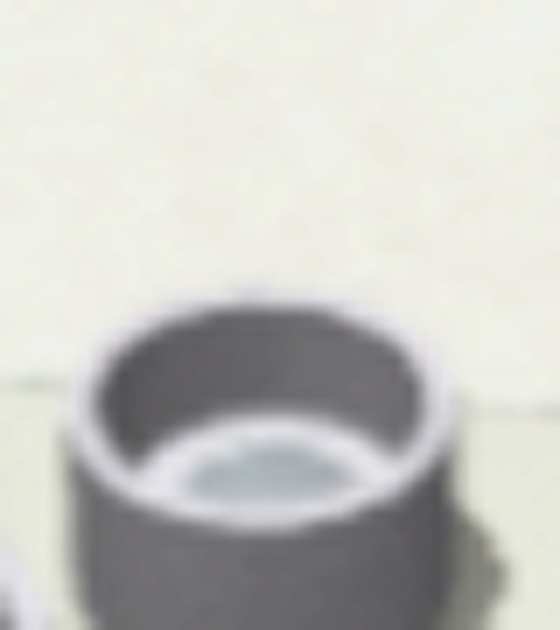

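View pics/t7z.png

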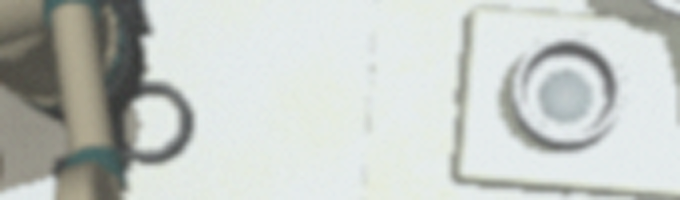

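View pics/scene7c.png

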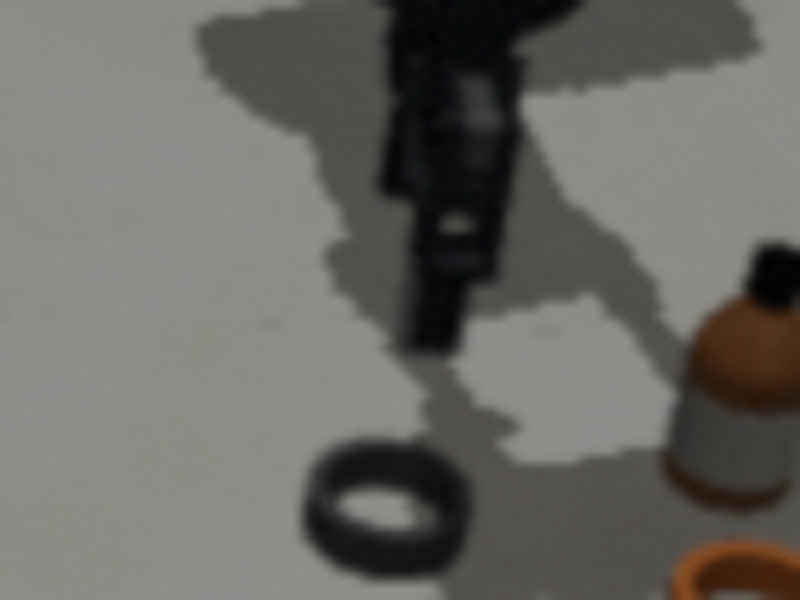

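The lens lies flat at the bottom of the barrel, dome up. Now the spacer.

{"name": "servo_tool", "arguments": {
  "increments": [
    {"slide":[0.0045,0,0.03],"spin":0},
    {"slide":[0,0,0.03],"spin":0},
    {"slide":[0,0,0.025],"spin":0},
    {"slide":[0,0,0.015],"spin":0},
    {"slide":[0,0,0],"spin":0},
    {"slide":[0,0,0],"spin":0}
  ]
}}

```text
clock: 10.4
position: [0.4718, 0.2935, 0.0042]
ee_rot: [0.0, 0.709, 0.706, 0.001]
contact_force: [0.4, 0.2, 0.6]
width: 0.0852
```

{"name": "servo_tool", "arguments": {
  "increments": [
    {"slide":[0,0,0],"spin":0},
    {"slide":[0,0,0],"spin":0},
    {"slide":[0,0,0],"spin":0},
    {"slide":[0,0,0],"spin":0},
    {"slide":[0,0,0],"spin":0},
    {"slide":[0,0,0],"spin":0}
  ],
  "hand": 0.5,
  "newtons": 40
}}

```text
clock: 11.0
position: [0.4716, 0.2939, 0.0048]
ee_rot: [0.001, 0.708, 0.706, 0.001]
contact_force: [-1.0, -0.7, 6.4]
width: 0.0575
```

{"name": "servo_tool", "arguments": {
  "increments": [
    {"slide":[0,0,-0.02],"spin":0},
    {"slide":[0,0,-0.04],"spin":0},
    {"slide":[0,0,-0.05],"spin":0},
    {"slide":[0,0,-0.04],"spin":0},
    {"slide":[0,0,0],"spin":0},
    {"slide":[0,0,0],"spin":0}
  ]
}}

```text
clock: 11.6
position: [0.471, 0.2938, 0.1546]
ee_rot: [0.001, 0.708, 0.706, 0.001]
contact_force: [-0.6, 0.7, -1.4]
width: 0.0574
```

```bash
python3 look.py 8
```

```text
11.6 [0.47099861 0.29382775 0.15456169] 0.057440466169343764 [-0.60719926  0.71402656 -1.40192616]
scene [346.2391423  152.44831284] (296, 114)
top [156.84392865 201.63353231] (106, 164)
```

View pics/scene8c.png

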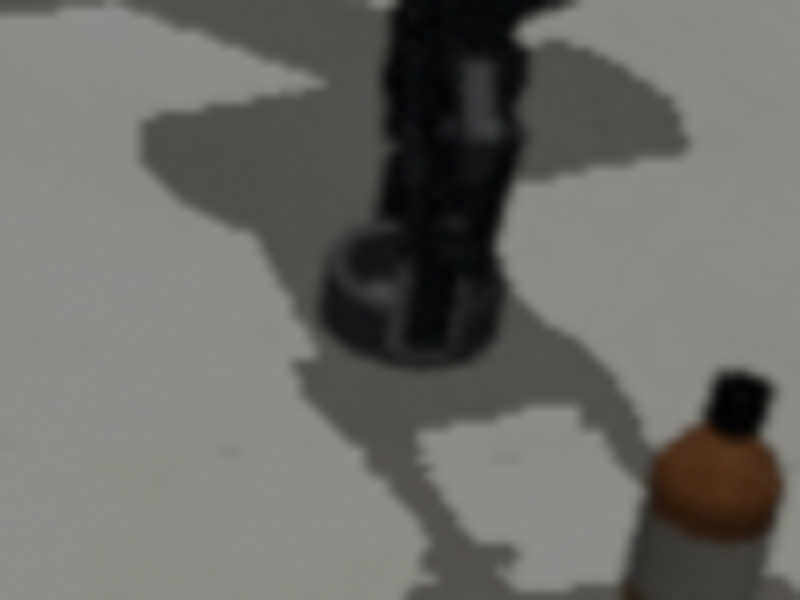

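{"name": "servo_tool", "arguments": {
  "increments": [
    {"slide":[-0.043,0.0065,0],"spin":0},
    {"slide":[-0.043,0.006,0],"spin":0},
    {"slide":[-0.043,0.006,0],"spin":0},
    {"slide":[-0.043,0.006,0],"spin":0},
    {"slide":[-0.043,0.006,0],"spin":0},
    {"slide":[-0.043,0.006,0],"spin":0},
    {"slide":[-0.042,0.006,0],"spin":0},
    {"slide":[0,0,0],"spin":0}
  ]
}}

```text
clock: 12.5
position: [0.5122, -0.0113, 0.1514]
ee_rot: [-0.0, 0.71, 0.704, -0.002]
contact_force: [0.3, 0.9, -0.8]
width: 0.0571
```

{"name": "servo_tool", "arguments": {
  "increments": [
    {"slide":[0,0,0.03],"spin":0},
    {"slide":[0,0,0.02],"spin":0},
    {"slide":[0,0,0.015],"spin":0},
    {"slide":[0,0,0],"spin":0},
    {"slide":[0,0,0],"spin":0}
  ]
}}

```text
clock: 13.0
position: [0.5115, -0.0059, 0.0873]
ee_rot: [-0.001, 0.708, 0.706, -0.001]
contact_force: [0.1, -0.7, -1.1]
width: 0.0574
```

```bash
python3 look.py 9;python3 - <<'E'
import cv2
im=cv2.imread('pics/scene9.png'); cv2.imwrite('pics/s9z.png',cv2.convertScaleAbs(cv2.resize(im[150:195,215:255],None,fx=14,fy=14,interpolation=cv2.INTER_CUBIC),alpha=1.7))
E
```

```text
13.0 [ 0.51148798 -0.00587307  0.08733765] 0.0574390534607426 [ 0.10997567 -0.69780375 -1.13222132]
scene [233.48461185 174.30078658] (183, 136)
top [271.80460247 202.60079018] (221, 165)
```

View pics/s9z.png

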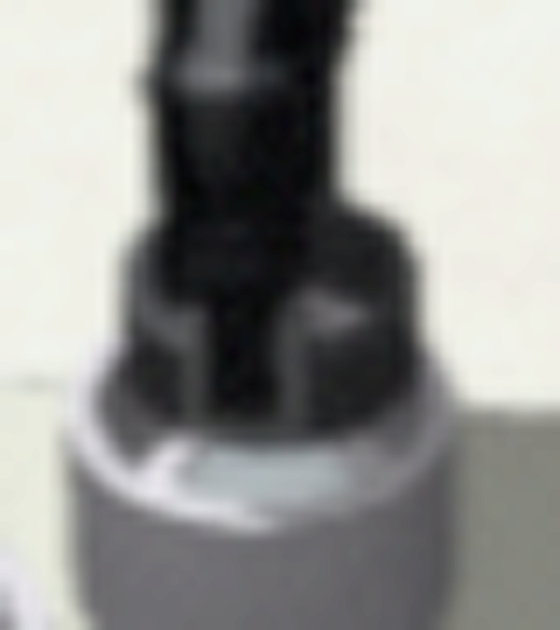

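{"name": "servo_tool", "arguments": {
  "increments": [
    {"slide":[-0.0015,0.0025,0],"spin":0},
    {"slide":[0,0,0.006],"spin":0},
    {"slide":[0,0,0.006],"spin":0},
    {"slide":[0,0,0],"spin":0},
    {"slide":[0,0,0],"spin":0}
  ]
}}

```text
clock: 13.6
position: [0.5145, -0.008, 0.076]
ee_rot: [-0.0, 0.708, 0.706, -0.0]
contact_force: [-0.1, -0.3, -1.3]
width: 0.0579
```

```bash
python3 look.py 10;python3 - <<'E'
import cv2
im=cv2.imread('pics/scene10.png'); cv2.imwrite('pics/s10z.png',cv2.convertScaleAbs(cv2.resize(im[150:195,215:255],None,fx=14,fy=14,interpolation=cv2.INTER_CUBIC),alpha=1.7))
E
```

```text
13.6 [ 0.51448392 -0.00796527  0.07597179] 0.057912810266991806 [-0.12653803 -0.32715592 -1.25141899]
scene [232.65616406 178.19248248] (182, 140)
top [272.46715777 202.32584678] (222, 164)
```

View pics/s10z.png

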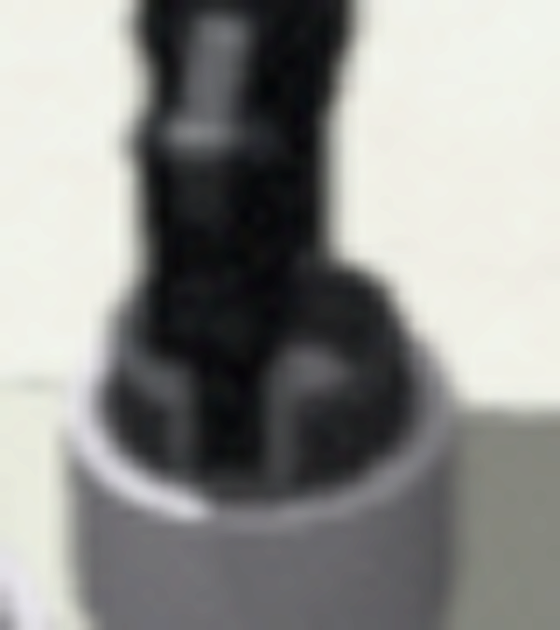

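{"name": "servo_tool", "arguments": {
  "increments": [
    {"slide":[0,0,0],"spin":0},
    {"slide":[0,0,0],"spin":0},
    {"slide":[0,0,0],"spin":0},
    {"slide":[0,0,0],"spin":0},
    {"slide":[0,0,-0.03],"spin":0},
    {"slide":[0,0,-0.04],"spin":0},
    {"slide":[0,0,-0.04],"spin":0},
    {"slide":[0,0,-0.03],"spin":0}
  ],
  "hand": 1
}}

```text
clock: 14.5
position: [0.5154, -0.008, 0.2189]
ee_rot: [0.001, 0.708, 0.706, 0.001]
contact_force: [0.7, -0.8, 0.5]
width: 0.0855
```

{"name": "servo_tool", "arguments": {
  "increments": [
    {"slide":[-0.016,0.043,0],"spin":0},
    {"slide":[-0.016,0.043,0],"spin":0},
    {"slide":[-0.016,0.043,0],"spin":0},
    {"slide":[-0.015,0.043,0],"spin":0},
    {"slide":[-0.015,0.043,0],"spin":0},
    {"slide":[0,0,0],"spin":-8},
    {"slide":[0,0,0],"spin":-8},
    {"slide":[0,0,0],"spin":-2.4}
  ],
  "hand": 0
}}

```text
clock: 15.3
position: [0.7299, -0.0869, 0.2152]
ee_rot: [-0.001, 0.585, 0.811, -0.0]
contact_force: [-0.5, -0.4, 0.7]
width: 0.0
```

{"name": "servo_tool", "arguments": {
  "increments": [
    {"slide":[0,0,0],"spin":0},
    {"slide":[0,0,0],"spin":0}
  ]
}}

```text
clock: 15.5
position: [0.7295, -0.0866, 0.2161]
ee_rot: [-0.0, 0.587, 0.81, -0.0]
contact_force: [0.1, 0.4, 0.0]
width: -0.0001
```

```bash
python3 look.py 11;python3 - <<'E'
import cv2
for n,(x,y) in (('scene',(150,140)),('top',(215,125))):
  im=cv2.imread(f'pics/{n}11.png'); cv2.imwrite(f'pics/{n}11z.png',cv2.convertScaleAbs(cv2.resize(im[y:y+95,x:x+130],None,fx=6,fy=6,interpolation=cv2.INTER_CUBIC),alpha=1.7))
E
```

```text
15.5 [ 0.72948434 -0.08661463  0.21614337] -7.921309959203216e-05 [0.06865852 0.40580968 0.03996182]
scene [182.78755913 184.38048182] (132, 146)
top [313.34715891 114.01319196] (263, 76)
```

View pics/scene11z.png

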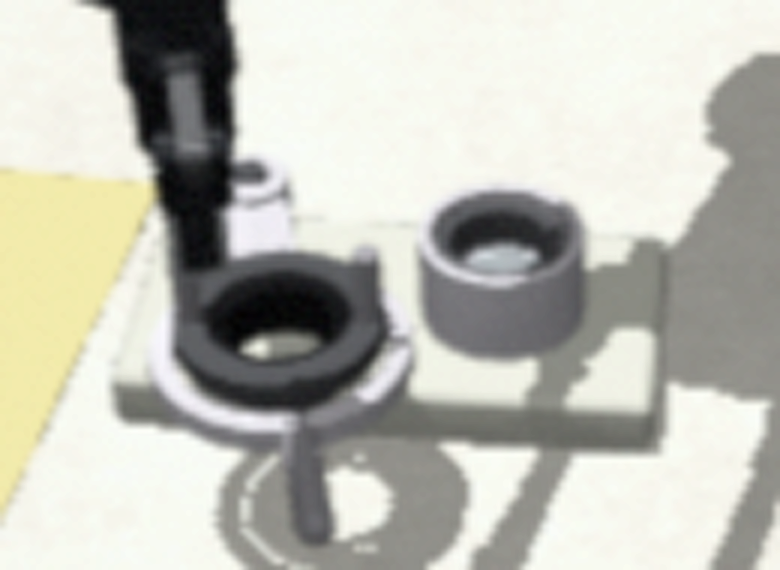

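View pics/top11z.png

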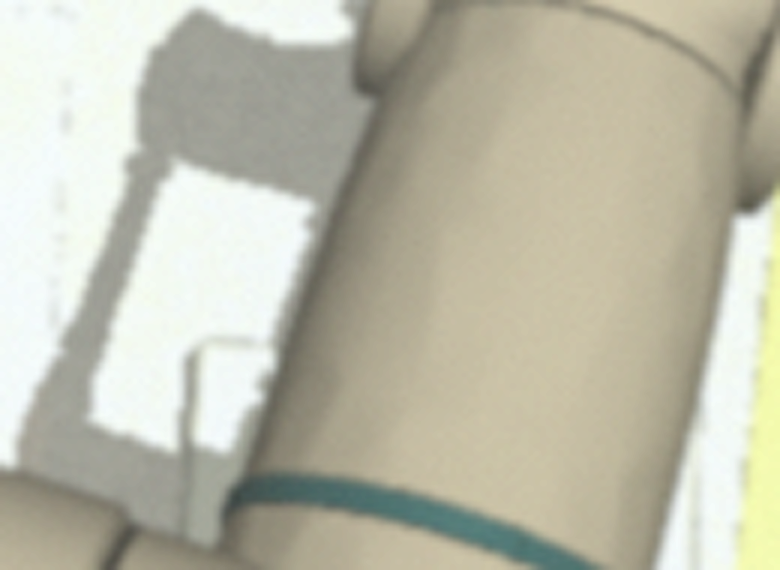

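```bash
python3 - <<'E'
from h import *
g=lambda x,y:(( x+.5)/6-.5+150,(y+.5)/6-.5+140)
print(ray('scene',g(318,537),.085),ray('scene',g(296,425),.095))
E
```

```text
[ 0.72918799 -0.05168696  0.085     ] [ 0.67632281 -0.06991687  0.095     ]
```

{"name": "servo_tool", "arguments": {
  "increments": [
    {"slide":[0,0,0.04],"spin":0},
    {"slide":[0,0,0.04],"spin":0},
    {"slide":[0,0,0.035],"spin":0},
    {"slide":[0,0,0.018],"spin":0},
    {"slide":[0,0,0],"spin":0},
    {"slide":[0,0,0],"spin":0}
  ]
}}

```text
clock: 16.2
position: [0.73, -0.0867, 0.0838]
ee_rot: [0.0, 0.586, 0.81, 0.0]
contact_force: [0.4, 0.1, 0.1]
width: 0.0002
```

```bash
python3 look.py 12
```

```text
16.2 [ 0.72995479 -0.08670004  0.08381973] 0.000241097265793232 [0.38653213 0.12868055 0.06576651]
scene [187.88302772 228.57103257] (137, 191)
top [306.74709922 131.51760914] (256, 94)
```

View pics/scene12c.png

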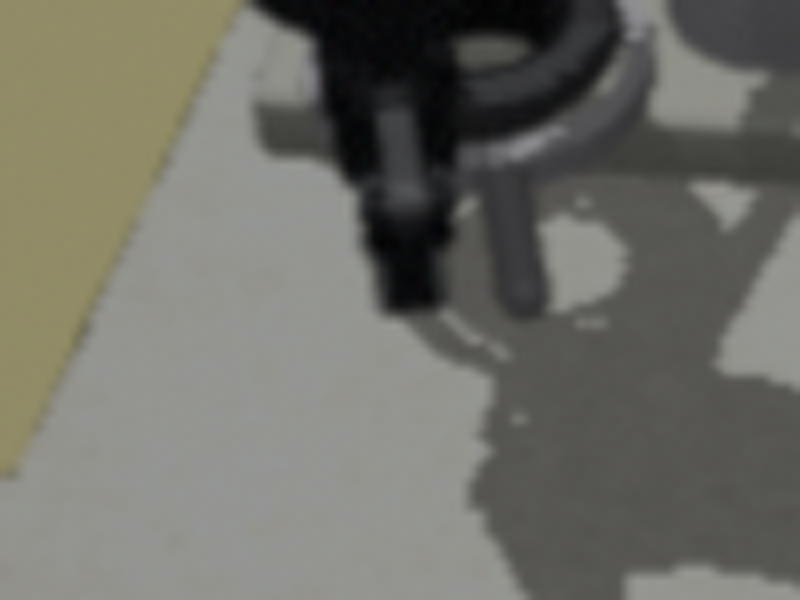

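{"name": "servo_tool", "arguments": {
  "increments": [
    {"slide":[0.008,0,0],"spin":0},
    {"slide":[0.006,0,0],"spin":0},
    {"slide":[0.015,0.0008,0],"spin":-4},
    {"slide":[0.015,0.0008,0],"spin":-4},
    {"slide":[0,0,0],"spin":0},
    {"slide":[0,0,0],"spin":0}
  ]
}}

```text
clock: 16.9
position: [0.7163, -0.0439, 0.084]
ee_rot: [0.0, 0.528, 0.849, 0.0]
contact_force: [-0.1, 0.2, -0.0]
width: -0.0002
```

```bash
python3 look.py 13
```

```text
16.9 [ 0.71631522 -0.04390875  0.08398945] -0.00023289968654073933 [-0.0698794   0.19178177 -0.01342957]
scene [206.83606652 225.83759022] (156, 188)
top [291.59625781 134.49029265] (241, 96)
```

View pics/scene13c.png

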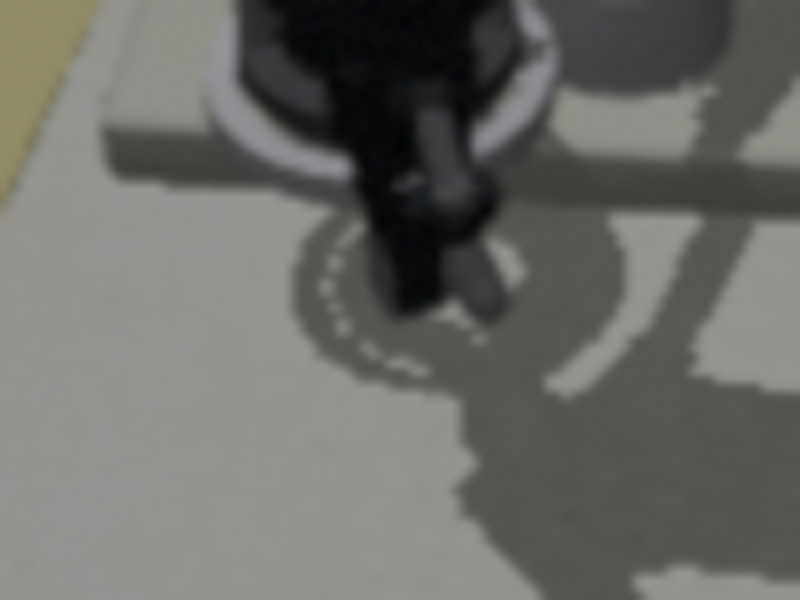

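{"name": "servo_tool", "arguments": {
  "increments": [
    {"slide":[0.015,0.0008,0],"spin":-4},
    {"slide":[0.015,0.0008,0],"spin":-4},
    {"slide":[0.015,0.0008,0],"spin":-4},
    {"slide":[0.015,0.0008,0],"spin":-4},
    {"slide":[0.015,0.0008,0],"spin":-4},
    {"slide":[0.015,0.0008,0],"spin":-4},
    {"slide":[0.015,0.0008,0],"spin":-4},
    {"slide":[0,0,0],"spin":0}
  ]
}}

```text
clock: 17.8
position: [0.6557, 0.0405, 0.0834]
ee_rot: [-0.0, 0.307, 0.952, -0.0]
contact_force: [0.7, -0.3, -0.1]
width: -0.0001
```

{"name": "servo_tool", "arguments": {
  "increments": [
    {"slide":[0.015,0.0008,0],"spin":-4},
    {"slide":[0.015,0.0008,0],"spin":-4},
    {"slide":[0.015,0.0008,0],"spin":-4},
    {"slide":[0.015,0.0008,0],"spin":-4},
    {"slide":[0.015,0.0008,0],"spin":-4},
    {"slide":[0.015,0.0008,0],"spin":-4},
    {"slide":[0,0,0],"spin":0},
    {"slide":[0,0,0],"spin":0}
  ]
}}

```text
clock: 18.6
position: [0.5781, 0.0837, 0.0834]
ee_rot: [-0.0, 0.104, 0.995, 0.0]
contact_force: [0.1, -0.5, -0.4]
width: -0.0001
```

```bash
python3 look.py 14
```

```text
18.6 [0.5781441  0.08369394 0.08336288] -7.562475736523711e-05 [ 0.10984859 -0.46022492 -0.41442533]
scene [264.30650126 192.95063643] (214, 155)
top [242.35354924 176.41241569] (192, 138)
```

View pics/scene14c.png

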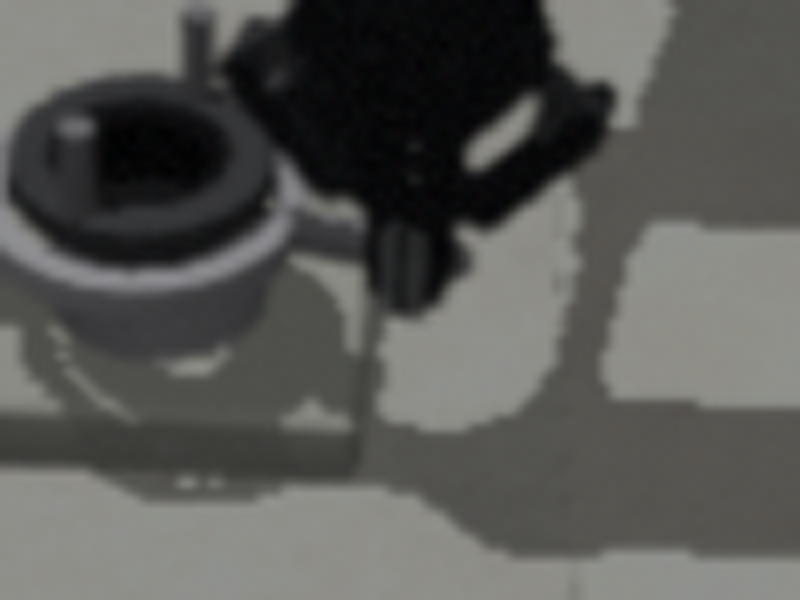

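{"name": "servo_tool", "arguments": {
  "increments": [
    {"slide":[0.015,0.0008,0],"spin":-4},
    {"slide":[0.015,0.0008,0],"spin":-4},
    {"slide":[0.0075,0.0004,0],"spin":-2},
    {"slide":[0.004,0.0002,0],"spin":-1},
    {"slide":[0,0,0],"spin":0}
  ]
}}

```text
clock: 19.2
position: [0.5385, 0.0914, 0.0834]
ee_rot: [0.001, 0.007, 1.0, -0.0]
contact_force: [4.3, 0.2, -2.7]
width: -0.0003
```

{"name": "servo_tool", "arguments": {
  "increments": [
    {"slide":[0.003,0,0],"spin":-1},
    {"slide":[0.002,0,0],"spin":0},
    {"slide":[0,0,0],"spin":0}
  ]
}}

```text
clock: 19.5
position: [0.5329, 0.0917, 0.0834]
ee_rot: [0.001, -0.002, 1.0, 0.0]
contact_force: [5.2, 0.2, -1.6]
width: -0.0001
```

{"name": "servo_tool", "arguments": {
  "increments": [
    {"slide":[0.002,0,0],"spin":0},
    {"slide":[0.002,0,0],"spin":0},
    {"slide":[0,0,0],"spin":0},
    {"slide":[0,0,0],"spin":0}
  ]
}}

```text
clock: 19.9
position: [0.5322, 0.0917, 0.0837]
ee_rot: [0.004, -0.002, 1.0, 0.0]
contact_force: [10.5, 0.6, -7.3]
width: -0.0001
```

{"name": "servo_tool", "arguments": {
  "increments": [
    {"slide":[0.003,0,0],"spin":0},
    {"slide":[0,0,0],"spin":0},
    {"slide":[0,0,0],"spin":0},
    {"slide":[0,0,0],"spin":0}
  ]
}}

```text
clock: 20.3
position: [0.5321, 0.0917, 0.084]
ee_rot: [0.007, -0.002, 1.0, 0.0]
contact_force: [14.2, 0.8, -9.9]
width: -0.0001
```

```bash
python3 look.py 15
```

```text
20.3 [0.53211443 0.09172481 0.08397542] -5.287575018137556e-05 [14.16756698  0.84589847 -9.92327231]
scene [268.42118903 182.20894237] (218, 144)
top [237.68797718 191.99844986] (187, 154)
```

View pics/scene15c.png

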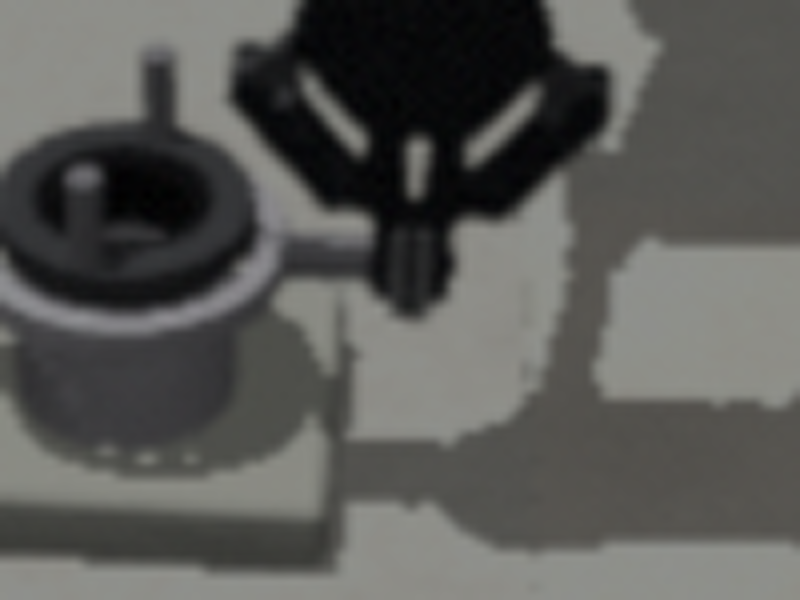

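The arm is at its stop: force rises with no further motion, and the collar is over the barrel. I back off, lift, and look at the lugs.

{"name": "servo_tool", "arguments": {
  "increments": [
    {"slide":[-0.01,0,0],"spin":0},
    {"slide":[-0.02,0,0],"spin":0},
    {"slide":[-0.02,0,0],"spin":0},
    {"slide":[0,0,-0.05],"spin":0},
    {"slide":[0,0,-0.05],"spin":8},
    {"slide":[0,0,-0.04],"spin":8},
    {"slide":[0,0,0],"spin":8},
    {"slide":[0,0,0],"spin":8}
  ]
}}

```text
clock: 21.2
position: [0.5738, 0.0918, 0.2248]
ee_rot: [-0.001, 0.277, 0.961, -0.0]
contact_force: [0.4, -0.1, -0.6]
width: 0.0
```

{"name": "servo_tool", "arguments": {
  "increments": [
    {"slide":[0,0,0],"spin":8},
    {"slide":[0,0,0],"spin":8},
    {"slide":[0,0,0],"spin":2},
    {"slide":[0,0,0],"spin":0}
  ],
  "hand": 0.72
}}

```text
clock: 21.6
position: [0.5731, 0.0917, 0.2227]
ee_rot: [-0.002, 0.421, 0.907, -0.001]
contact_force: [-0.3, 0.6, 1.1]
width: 0.0584
```

```bash
python3 look.py 16;python3 - <<'E'
import cv2
from rig import manip
print(manip.get_state()['qpos'])
for n,(x,y) in (('scene',(170,120)),('top',(225,155))):
  im=cv2.imread(f'pics/{n}16.png'); cv2.imwrite(f'pics/{n}16z.png',cv2.convertScaleAbs(cv2.resize(im[y:y+75,x:x+100],None,fx=8,fy=8,interpolation=cv2.INTER_CUBIC),alpha=1.7))
E
```

```text
21.6 [0.57311519 0.09171666 0.222662  ] 0.05835575218368133 [-0.27707478  0.58535146  1.12432587]
scene [269.6734452  147.25486093] (219, 109)
top [237.45058033 164.85433197] (187, 127)
[ 3.87633029e-02  2.91681191e-01  1.50346620e+00  5.27966890e-06
  1.34966747e+00 -6.64133363e-01]
```

View pics/scene16z.png

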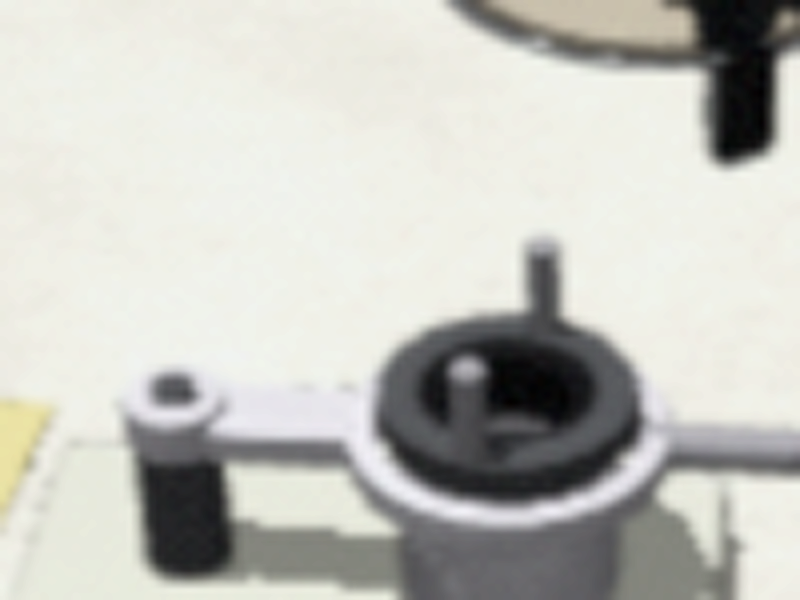

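View pics/top16z.png

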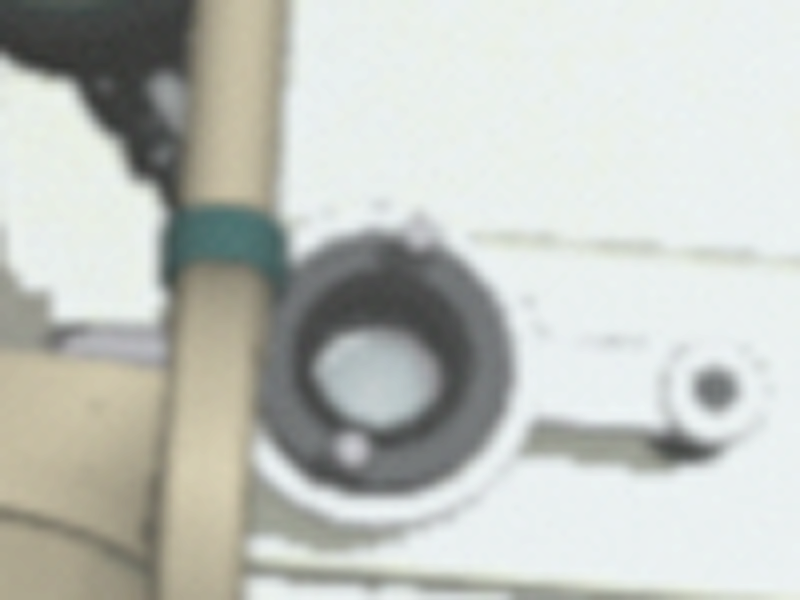

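```bash
python3 - <<'E'
from h import *
A=ray('scene',((542.5)/8-.5+170,(244.5)/8-.5+120),.1455);B=ray('scene',((469.5)/8-.5+170,(369.5)/8-.5+120),.1455)
C=ray('top',((422.5)/8-.5+225,(235.5)/8-.5+155),.1455);D=ray('top',((351.5)/8-.5+225,(448.5)/8-.5+155),.1455)
for a,b in((A,B),(C,D)):
    d=a-b; print(a.round(4),b.round(4),'mid',((a+b)/2).round(4),np.hypot(*d[:2]).round(4),np.degrees(np.arctan2(d[1],d[0])).round(1))
for n in('top','scene'):
    g=cv2.imread(f'pics/{n}16.png').astype(np.float32).mean(2)
    for z in(.111,):
        P=radial(n,g,(.514,-.006),.035,.052,z,1); print(n,circ(P))
E
```

```text
[0.4782 0.0013 0.1455] [ 0.5531 -0.0136  0.1455] mid [ 0.5156 -0.0062  0.1455] 0.0764 168.8
[ 0.5526 -0.014   0.1455] [0.4792 0.0025 0.1455] mid [ 0.5159 -0.0057  0.1455] 0.0753 -12.7
top (array([ 0.5143773 , -0.00516737,  0.0454526 ]), np.float64(0.0009597381209426889))
scene (array([ 0.51587986, -0.00635449,  0.04481248]), np.float64(0.0040293763121917354))
```

{"name": "servo_tool", "arguments": {
  "increments": [
    {"slide":[-0.0125,-0.0357,0],"spin":0},
    {"slide":[-0.0125,-0.0357,0],"spin":0},
    {"slide":[-0.0125,-0.0357,0],"spin":0},
    {"slide":[0,0,0.03],"spin":0},
    {"slide":[0,0,0.03],"spin":0},
    {"slide":[0,0,0.02],"spin":0},
    {"slide":[0,0,0],"spin":0},
    {"slide":[0,0,0],"spin":0}
  ]
}}

```text
clock: 22.5
position: [0.5175, -0.0061, 0.1435]
ee_rot: [-0.0, 0.421, 0.907, -0.0]
contact_force: [0.9, -0.1, 0.4]
width: 0.0615
```

```bash
python3 look.py 17
```

```text
22.5 [ 0.51750852 -0.00606599  0.14350391] 0.06153846954977523 [ 0.88405751 -0.1104713   0.44467063]
scene [232.82528577 158.7003791 ] (182, 121)
top [273.04713043 196.71548211] (223, 159)
```

View pics/scene17c.png

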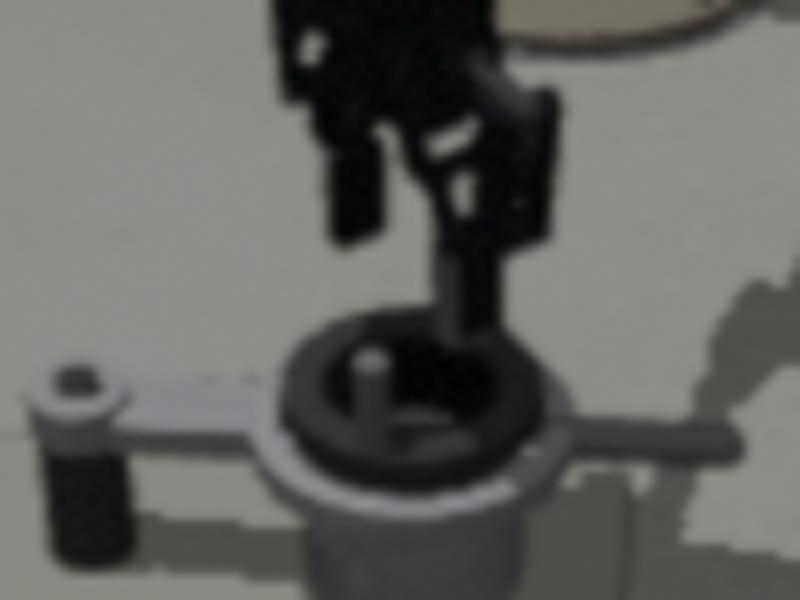

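{"name": "servo_tool", "arguments": {
  "increments": [
    {"slide":[0.0013,-0.0015,0.015],"spin":0},
    {"slide":[0,0,0.01],"spin":0},
    {"slide":[0,0,0.006],"spin":0},
    {"slide":[0,0,0],"spin":0},
    {"slide":[0,0,0],"spin":0}
  ]
}}

```text
clock: 23.1
position: [0.516, -0.0061, 0.1126]
ee_rot: [0.0, 0.421, 0.907, 0.0]
contact_force: [-0.1, 0.1, -0.6]
width: 0.0615
```

```bash
python3 look.py 18
```

```text
23.1 [ 0.51602829 -0.00612441  0.11258649] 0.06147996789261265 [-0.08823229  0.10880831 -0.56085806]
scene [233.04847942 167.81918421] (183, 130)
top [272.47221161 199.37062123] (222, 161)
```

View pics/scene18c.png

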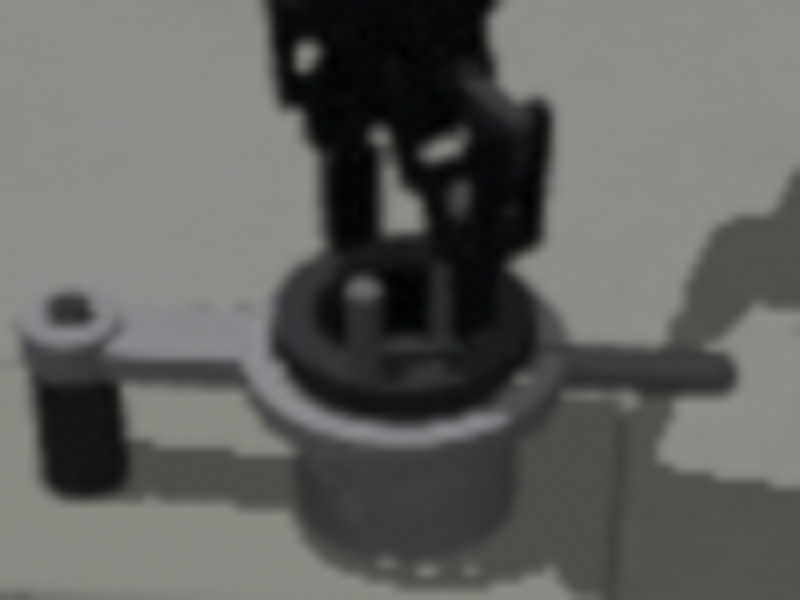

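{"name": "servo_tool", "arguments": {
  "increments": [
    {"slide":[0,0,0],"spin":6},
    {"slide":[0,0,0],"spin":6},
    {"slide":[0,0,0],"spin":6},
    {"slide":[0,0,0],"spin":6},
    {"slide":[0,0,0],"spin":6},
    {"slide":[0,0,0],"spin":6},
    {"slide":[0,0,0],"spin":6},
    {"slide":[0,0,0],"spin":6}
  ]
}}

```text
clock: 24.0
position: [0.5161, -0.0067, 0.1127]
ee_rot: [0.001, 0.755, 0.656, -0.0]
contact_force: [-0.6, -1.7, -0.8]
width: 0.0611
```

```bash
python3 look.py 19;python3 -c "
from rig import manip; s=manip.get_state();print(s['moment'],s['qpos'][5])"
```

```text
24.0 [ 0.51611845 -0.00667709  0.11265869] 0.061050024894599854 [-0.5737047  -1.73756888 -0.83217978]
scene [232.84089971 167.8039263 ] (182, 130)
top [272.67932486 199.35413051] (222, 161)
[ 0.02937225  0.02802811 -0.00371062] -0.011255026063243443
```

View pics/scene19c.png

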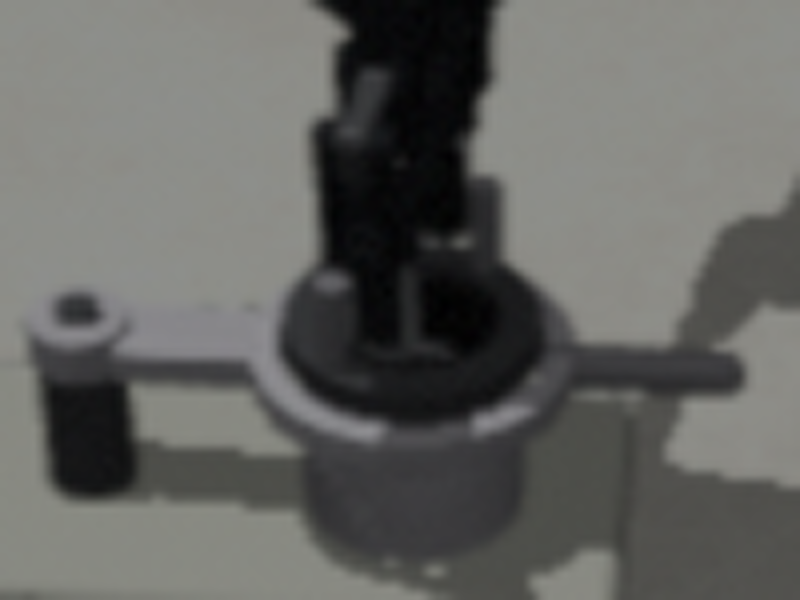

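{"name": "servo_tool", "arguments": {
  "increments": [
    {"slide":[0,0,0.0005],"spin":6},
    {"slide":[0,0,0.0005],"spin":6},
    {"slide":[0,0,0.0005],"spin":6},
    {"slide":[0,0,0.0005],"spin":6},
    {"slide":[0,0,0.0005],"spin":6},
    {"slide":[0,0,0.0005],"spin":6},
    {"slide":[0,0,0.0005],"spin":6},
    {"slide":[0,0,0.0005],"spin":6}
  ]
}}

```text
clock: 24.9
position: [0.5154, -0.0065, 0.1083]
ee_rot: [0.0, 0.956, 0.294, -0.0]
contact_force: [-1.1, -1.1, -1.6]
width: 0.0617
```

{"name": "servo_tool", "arguments": {
  "increments": [
    {"slide":[0,0,0.0005],"spin":6},
    {"slide":[0,0,0.0005],"spin":6},
    {"slide":[0,0,0.0005],"spin":6},
    {"slide":[0,0,0.0005],"spin":6},
    {"slide":[0,0,0.0005],"spin":6},
    {"slide":[0,0,0],"spin":6},
    {"slide":[0,0,0],"spin":6}
  ]
}}

```text
clock: 25.6
position: [0.5158, -0.006, 0.1059]
ee_rot: [-0.0, 0.998, -0.069, 0.0]
contact_force: [1.1, -0.3, -2.6]
width: 0.0613
```

```bash
python3 look.py 20;python3 -c "
from rig import manip; s=manip.get_state();print(s['moment'],s['qpos'][5])"
```

```text
25.6 [ 0.51580225 -0.00600165  0.10591446] 0.06126503903431723 [ 1.10596519 -0.34026709 -2.63974231]
scene [233.14075359 169.76616833] (183, 132)
top [272.3060747  199.88621068] (222, 162)
[-0.04439933 -0.07162206 -0.00649218] 1.5575859868968376
```

View pics/scene20c.png

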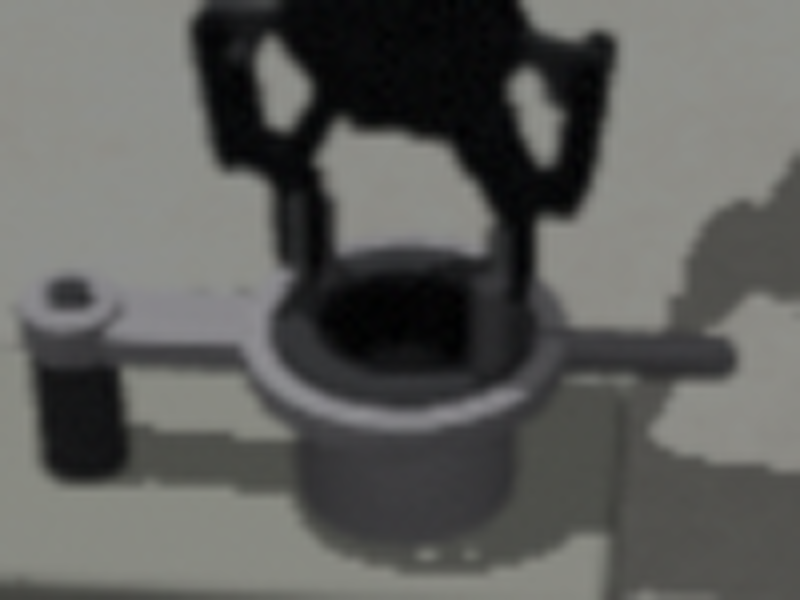

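{"name": "servo_tool", "arguments": {
  "increments": [
    {"slide":[0,0,0],"spin":5},
    {"slide":[0,0,0],"spin":5},
    {"slide":[0,0,0],"spin":5},
    {"slide":[0,0,0],"spin":3},
    {"slide":[0,0,0],"spin":3},
    {"slide":[0,0,0],"spin":0},
    {"slide":[0,0,0],"spin":0}
  ]
}}

```text
clock: 26.4
position: [0.5193, -0.0063, 0.106]
ee_rot: [-0.0, 0.97, -0.243, 0.004]
contact_force: [7.7, 1.9, -7.4]
width: 0.0616
```

```bash
python3 -c "
from rig import manip; s=manip.get_state();print(s['moment'],s['qpos'],s['effort'][5])"
```

```text
[ 0.08209663 -1.08300386  1.74999607] [-1.45630709e-01  2.93936512e-01  1.81894151e+00 -8.45106874e-04
  1.02130081e+00  1.91730774e+00] 1.8001820147037506
```

{"name": "servo_tool", "arguments": {
  "increments": [
    {"slide":[0,0,0],"spin":3},
    {"slide":[0,0,0],"spin":3},
    {"slide":[0,0,0],"spin":0},
    {"slide":[0,0,0],"spin":0}
  ]
}}

```text
clock: 26.8
position: [0.5278, -0.0072, 0.1064]
ee_rot: [-0.001, 0.957, -0.29, 0.012]
contact_force: [25.8, 2.4, -20.9]
width: 0.0614
```

```bash
python3 -c "
from rig import manip; s=manip.get_state();print(s['moment'],s['qpos'],s['effort'][5])"
```

```text
[-0.17037711 -3.10370499  3.80759192] [-1.44473616e-01  2.96983338e-01  1.81333435e+00 -1.81798568e-03
  1.00709627e+00  2.01659151e+00] 3.8518591225147247
```

{"name": "servo_tool", "arguments": {
  "increments": [
    {"slide":[0,0,0],"spin":-4},
    {"slide":[0,0,0],"spin":-5},
    {"slide":[0,0,0],"spin":-5},
    {"slide":[0,0,0],"spin":0},
    {"slide":[0,0,0],"spin":0}
  ]
}}

```text
clock: 27.3
position: [0.52, -0.0069, 0.107]
ee_rot: [0.0, 0.984, -0.178, 0.005]
contact_force: [4.6, -1.5, -0.9]
width: 0.0616
```

```bash
python3 look.py 21;python3 -c "
from rig import manip; s=manip.get_state();print(s['moment'],s['qpos'][5])"
```

```text
27.3 [ 0.51998181 -0.00690431  0.10701067] 0.06164337673118839 [ 4.64895246 -1.46187395 -0.87350934]
scene [232.60921273 170.32648455] (182, 132)
top [272.79811876 198.34880737] (222, 160)
[-0.25270985 -0.90190843  0.16733075] 1.7820178398351358
```

View pics/scene21c.png

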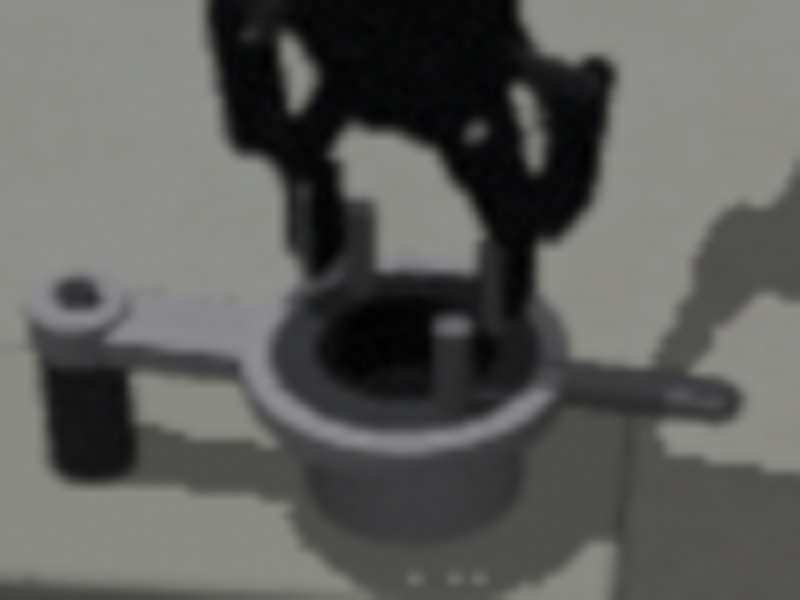

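```bash
python3 - <<'E'
from h import *
g=lambda x,y,o:((x+.5)/8-.5+o[0],(y+.5)/8-.5+o[1])
for z in(.131,.137):
  A=ray('scene',g(358,205,(182,132)),z);B=ray('scene',g(452,323,(182,132)),z); d=B-A
  print(z,A.round(4),B.round(4),'mid',((A+B)/2).round(4),np.hypot(*d[:2]).round(4),np.degrees(np.arctan2(d[1],d[0])).round(1))
print('bar end',ray('scene',g(735,400,(182,132)),.089),'before',ray('scene',g(730,357,(183,132)),.089))
im=cv2.imread('pics/scene21.png')
cv2.imwrite('pics/s21z.png',cv2.convertScaleAbs(cv2.resize(im[145:215,175:285],None,fx=7,fy=7,interpolation=cv2.INTER_CUBIC),alpha=1.8))
im=cv2.imread('pics/top21.png')
cv2.imwrite('pics/t21z.png',cv2.convertScaleAbs(cv2.resize(im[155:230,215:345],None,fx=6,fy=6,interpolation=cv2.INTER_CUBIC),alpha=1.8))
E
```

```text
0.131 [ 0.4944 -0.027   0.131 ] [0.5578 0.0125 0.131 ] mid [ 0.5261 -0.0072  0.131 ] 0.0747 32.0
0.137 [ 0.503  -0.0257  0.137 ] [0.5658 0.0135 0.137 ] mid [ 0.5344 -0.0061  0.137 ] 0.074 32.0
bar end [0.5342927  0.10515638 0.089     ] before [0.51025462 0.10498543 0.089     ]
```

View pics/s21z.png

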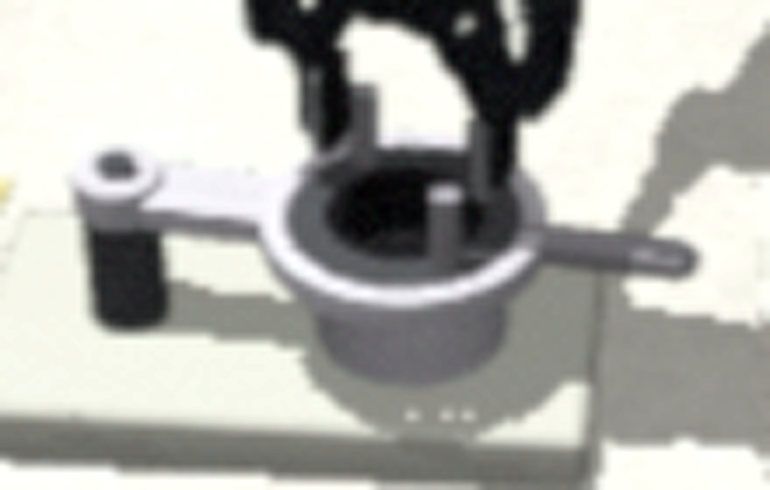

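View pics/t21z.png

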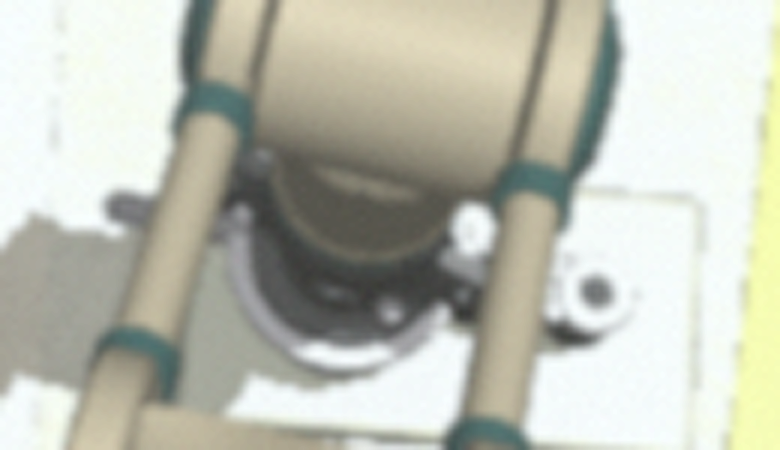

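The bar's end has moved about 24 mm in x. After the ring met resistance, my torque swung the arm part of the way back. I lift off and look before mending it.

{"name": "servo_tool", "arguments": {
  "increments": [
    {"slide":[0,0,-0.02],"spin":0},
    {"slide":[0,0,-0.03],"spin":0},
    {"slide":[0,0,-0.03],"spin":0},
    {"slide":[0,0,-0.03],"spin":0},
    {"slide":[0,0.04,0],"spin":0},
    {"slide":[0,0.04,0],"spin":0},
    {"slide":[0,0.04,0],"spin":0},
    {"slide":[0,0,0],"spin":0}
  ]
}}

```text
clock: 28.2
position: [0.4718, -0.1219, 0.2162]
ee_rot: [0.001, 0.984, -0.181, 0.0]
contact_force: [0.6, -0.4, -1.1]
width: 0.0616
```

```bash
python3 look.py 22; python3 - <<'E'
import cv2
im=cv2.imread('pics/scene22.png')
cv2.imwrite('pics/s22z.png',cv2.convertScaleAbs(cv2.resize(im[145:215,175:285],None,fx=7,fy=7,interpolation=cv2.INTER_CUBIC),alpha=1.8))
im=cv2.imread('pics/top22.png')
cv2.imwrite('pics/t22z.png',cv2.convertScaleAbs(cv2.resize(im[155:230,215:345],None,fx=6,fy=6,interpolation=cv2.INTER_CUBIC),alpha=1.8))
E
```

```text
28.2 [ 0.47180831 -0.1219478   0.21624291] 0.061559280314290386 [ 0.5986296  -0.35446934 -1.05406362]
scene [191.10729228 123.48866886] (141, 85)
top [320.06293852 214.35124914] (270, 176)
```

View pics/s22z.png

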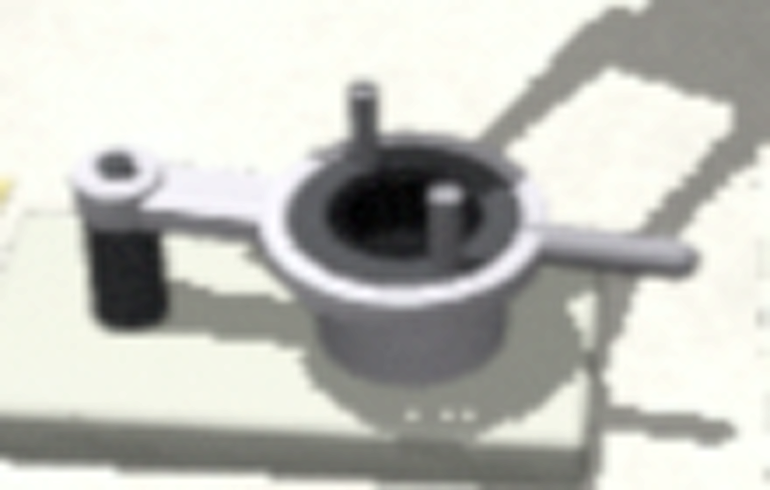

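View pics/t22z.png

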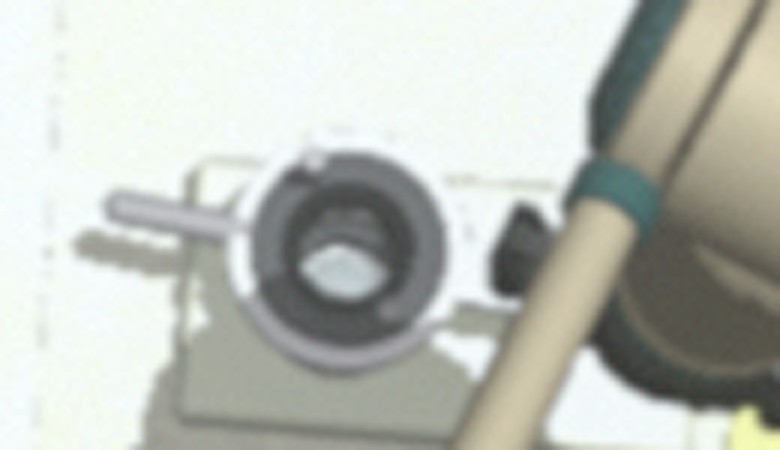

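```bash
cat > mid.py <<'E'
from h import *
def tri(p,q):
    # two-view triangulation
    P=[cam(n)[0]@np.c_[cam(n)[1],cam(n)[2]] for n in('top','scene')]
    X=cv2.triangulatePoints(P[0],P[1],np.array(p,float).reshape(2,1),np.array(q,float).reshape(2,1))[:,0]; return X[:3]/X[3]
def un(x,y,s,o): return ((x+.5)/s-.5+o[0],(y+.5)/s-.5+o[1])
def rep(t1,t2,s1,s2,z,n=''):
    for lab,(a,b) in {'top':(ray('top',t1,z),ray('top',t2,z)),'scene':(ray('scene',s1,z),ray('scene',s2,z)),'tri':(tri(t1,s1),tri(t2,s2))}.items():
        d=b-a; print(lab,a.round(4),b.round(4),'mid',((a+b)/2).round(4),'dist',np.hypot(*d[:2]).round(4),'ang',np.degrees(np.arctan2(d[1],d[0])).round(1))
E
python3 - <<'E'
from mid import *
o=(215,155);q=(175,145)
rep(un(390,312,6,o),un(315,160,6,o),un(362,88,7,q),un(445,190,7,q),.131)
print('bar', ray('top',un(115,202,6,o),.089),ray('scene',un(690,258,7,q),.089))
for n in('top','scene'):
    g=cv2.imread(f'pics/{n}22.png').astype(np.float32).mean(2)
    P=radial(n,g,(.526,-.006),.036,.053,.097,1); print(n,circ(P))
E
```

```text
top [ 0.4952 -0.0262  0.131 ] [0.5604 0.0135 0.131 ] mid [ 0.5278 -0.0064  0.131 ] dist 0.0764 ang 31.3
scene [ 0.4942 -0.0271  0.131 ] [0.5568 0.0126 0.131 ] mid [ 0.5255 -0.0073  0.131 ] dist 0.0742 ang 32.4
tri [ 0.4951 -0.0266  0.1316] [0.5599 0.0133 0.1333] mid [ 0.5275 -0.0067  0.1325] dist 0.0761 ang 31.6
bar [0.5405795 0.1035325 0.089    ] [0.5337918  0.10433881 0.089     ]
top (array([ 0.52847739, -0.00587588,  0.04562387]), np.float64(0.00127531313768837))
scene (array([ 0.52776031, -0.00692438,  0.04593306]), np.float64(0.0028254546125482324))
```

{"name": "servo_tool", "arguments": {
  "increments": [
    {"slide":[0,0,0],"spin":-8.5},
    {"slide":[0,0,0],"spin":-8.5},
    {"slide":[0,0,0],"spin":-8.5},
    {"slide":[0,0,0],"spin":-8.5},
    {"slide":[0,0,0],"spin":-8.5},
    {"slide":[0,0,0],"spin":-8.5},
    {"slide":[0,0,0],"spin":-8.5},
    {"slide":[0,0,0],"spin":-8.5}
  ]
}}

```text
clock: 29.1
position: [0.4737, -0.1166, 0.2158]
ee_rot: [-0.0, 0.914, 0.405, 0.0]
contact_force: [-0.3, -0.1, -0.8]
width: 0.0615
```

{"name": "servo_tool", "arguments": {
  "increments": [
    {"slide":[0,0,0],"spin":-8.5},
    {"slide":[0,0,0],"spin":-8.5},
    {"slide":[0,0,0],"spin":-8.5},
    {"slide":[0,0,0],"spin":-8.5},
    {"slide":[0,0,0],"spin":0},
    {"slide":[0,0,0],"spin":0}
  ]
}}

```text
clock: 29.7
position: [0.4735, -0.1173, 0.2158]
ee_rot: [-0.0, 0.759, 0.651, 0.0]
contact_force: [0.1, -0.3, 0.0]
width: 0.0617
```

{"name": "servo_tool", "arguments": {
  "increments": [
    {"slide":[0.0393,0.0121,0],"spin":0},
    {"slide":[0.0393,0.0121,0],"spin":0},
    {"slide":[0.0393,0.0121,0],"spin":0},
    {"slide":[0,0,0.03],"spin":0},
    {"slide":[0,0,0.03],"spin":0},
    {"slide":[0,0,0.02],"spin":0},
    {"slide":[0,0,0],"spin":0},
    {"slide":[0,0,0],"spin":0}
  ]
}}

```text
clock: 30.5
position: [0.5273, -0.007, 0.136]
ee_rot: [-0.0, 0.759, 0.651, 0.0]
contact_force: [0.1, 0.2, 0.1]
width: 0.0613
```

```bash
python3 look.py 23
```

```text
30.5 [ 0.52727575 -0.00702256  0.13604584] 0.06130207629893683 [0.09581654 0.20828881 0.14483247]
scene [232.04374306 163.09626571] (182, 125)
top [273.61492085 193.68767328] (223, 156)
```

View pics/scene23c.png

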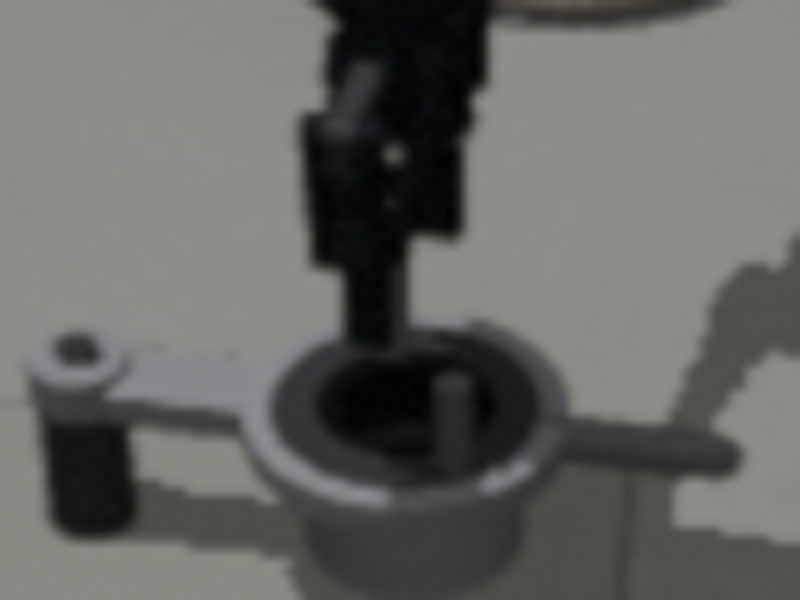

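{"name": "servo_tool", "arguments": {
  "increments": [
    {"slide":[0,0,0.018],"spin":0},
    {"slide":[0,0,0.009],"spin":0},
    {"slide":[0,0,0],"spin":0},
    {"slide":[0,0,0],"spin":-6},
    {"slide":[0,0,0],"spin":-6},
    {"slide":[0,0,0],"spin":-6},
    {"slide":[0,0,0],"spin":-6},
    {"slide":[0,0,0],"spin":0}
  ]
}}

```text
clock: 31.4
position: [0.5277, -0.0075, 0.1098]
ee_rot: [0.001, 0.607, 0.794, 0.0]
contact_force: [-0.7, -0.2, 0.3]
width: 0.0614
```

```bash
python3 -c "
from rig import manip; s=manip.get_state();print(s['moment'],s['qpos'][5])"
```

```text
[ 0.0425735  -0.03756363  0.05210534] -0.4112396927871536
```

{"name": "servo_tool", "arguments": {
  "increments": [
    {"slide":[0,0,0],"spin":-6},
    {"slide":[0,0,0],"spin":-6},
    {"slide":[0,0,0],"spin":-6},
    {"slide":[0,0,0],"spin":-6},
    {"slide":[0,0,0],"spin":-6},
    {"slide":[0,0,0],"spin":-6},
    {"slide":[0,0,0],"spin":-6},
    {"slide":[0,0,0],"spin":-6}
  ]
}}

```text
clock: 32.2
position: [0.528, -0.0075, 0.1098]
ee_rot: [0.001, 0.231, 0.973, 0.0]
contact_force: [0.9, -0.9, 2.1]
width: 0.0614
```

{"name": "servo_tool", "arguments": {
  "increments": [
    {"slide":[0,0,0],"spin":-6},
    {"slide":[0,0,0],"spin":-6},
    {"slide":[0,0,0],"spin":-6},
    {"slide":[0,0,0],"spin":-6},
    {"slide":[0,0,0],"spin":-6},
    {"slide":[0,0,0],"spin":-6},
    {"slide":[0,0,0],"spin":0}
  ]
}}

```text
clock: 32.9
position: [0.5276, -0.0074, 0.1096]
ee_rot: [0.001, -0.079, 0.997, -0.0]
contact_force: [0.9, -0.2, -0.2]
width: 0.0617
```

```bash
python3 look.py 24;python3 -c "
from rig import manip; s=manip.get_state();print(s['moment'],s['qpos'][5])"
```

```text
32.9 [ 0.52760655 -0.00740267  0.10956063] 0.06165791186123189 [ 0.85851981 -0.18404524 -0.16390329]
scene [232.05071287 171.22153042] (182, 133)
top [273.28698605 195.46146746] (223, 157)
[ 0.0269976  -0.12554167  0.01267363] -1.874234446753573
```

View pics/scene24c.png

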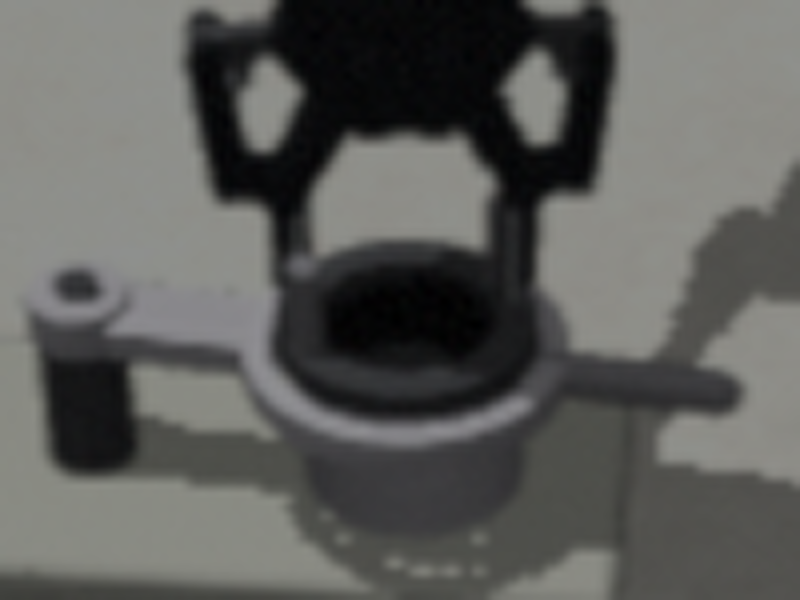

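{"name": "servo_tool", "arguments": {
  "increments": [
    {"slide":[0,0,0],"spin":-6},
    {"slide":[0,0,0],"spin":-6},
    {"slide":[0,0,0],"spin":-6},
    {"slide":[0,0,0],"spin":0},
    {"slide":[0,0,0],"spin":8},
    {"slide":[0,0,-0.03],"spin":8},
    {"slide":[0,0,-0.04],"spin":0},
    {"slide":[0,0,-0.04],"spin":0}
  ]
}}

```text
clock: 33.8
position: [0.526, -0.0073, 0.2193]
ee_rot: [-0.001, -0.096, 0.995, 0.0]
contact_force: [0.5, 0.2, 0.1]
width: 0.0613
```

{"name": "servo_tool", "arguments": {
  "increments": [
    {"slide":[0,0,0],"spin":0}
  ],
  "hand": 0
}}

```text
clock: 33.9
position: [0.5302, -0.0078, 0.2244]
ee_rot: [0.005, -0.096, 0.995, -0.001]
contact_force: [0.7, 0.2, 0.2]
width: 0.048
```

{"name": "servo_tool", "arguments": {
  "increments": [
    {"slide":[-0.0218,0.0285,0],"spin":0},
    {"slide":[-0.0218,0.0285,0],"spin":0},
    {"slide":[-0.0218,0.0285,0],"spin":0},
    {"slide":[0,0,0],"spin":7.5},
    {"slide":[0,0,0],"spin":7.5},
    {"slide":[0,0,0],"spin":0}
  ]
}}

```text
clock: 34.5
position: [0.5738, 0.0896, 0.2176]
ee_rot: [-0.001, 0.034, 0.999, -0.0]
contact_force: [-1.0, -0.9, -0.4]
width: 0.0006
```

```bash
python3 look.py 25; python3 - <<'E'
import cv2
im=cv2.imread('pics/scene25.png')
cv2.imwrite('pics/s25z.png',cv2.convertScaleAbs(cv2.resize(im[145:215,175:285],None,fx=7,fy=7,interpolation=cv2.INTER_CUBIC),alpha=1.8))
im=cv2.imread('pics/top25.png')
cv2.imwrite('pics/t25z.png',cv2.convertScaleAbs(cv2.resize(im[155:230,215:345],None,fx=6,fy=6,interpolation=cv2.INTER_CUBIC),alpha=1.8))
E
```

```text
34.5 [0.5737756  0.08961953 0.2175539 ] 0.0005573720480286725 [-1.01353298 -0.91646667 -0.35322311]
scene [268.70458245 149.13045937] (218, 111)
top [238.39373347 165.22282776] (188, 127)
```

View pics/s25z.png

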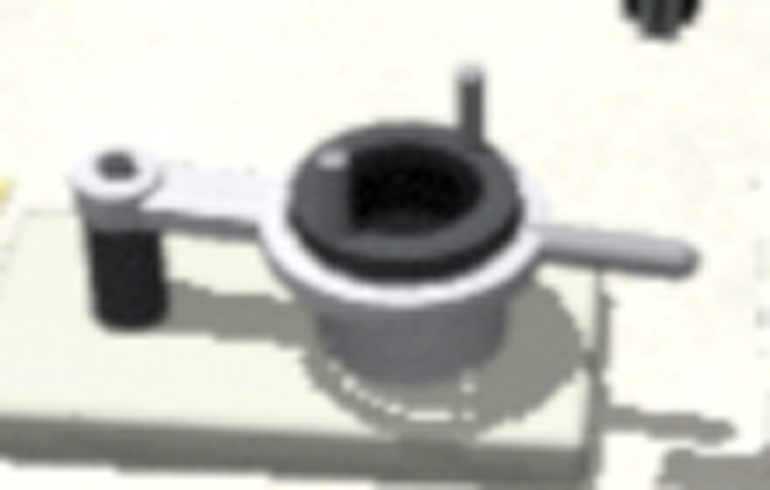

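View pics/t25z.png

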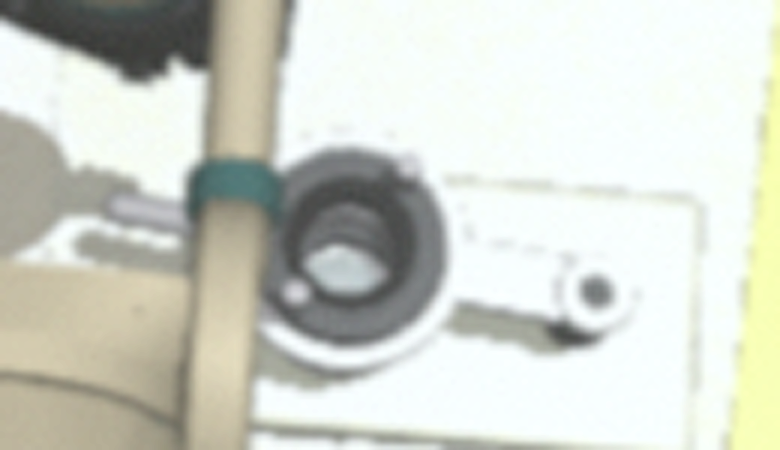

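```bash
python3 - <<'E'
from mid import *
o=(215,155);q=(175,145)
rep(un(408,168,6,o),un(296,293,6,o),un(333,158,7,q),un(470,72,7,q),.142)
E
```

```text
top [ 0.5586 -0.0278  0.142 ] [0.4974 0.0161 0.142 ] mid [ 0.528  -0.0058  0.142 ] dist 0.0753 ang 144.3
scene [ 0.5563 -0.029   0.142 ] [0.4947 0.0151 0.142 ] mid [ 0.5255 -0.0069  0.142 ] dist 0.0758 ang 144.4
tri [ 0.5583 -0.0282  0.1434] [0.4972 0.0158 0.1437] mid [ 0.5277 -0.0062  0.1436] dist 0.0753 ang 144.3
```

{"name": "servo_tool", "arguments": {
  "increments": [
    {"slide":[0,0,0.04],"spin":0},
    {"slide":[0,0,0.04],"spin":0},
    {"slide":[0,0,0.035],"spin":0},
    {"slide":[0,0,0.019],"spin":0},
    {"slide":[0.01,0,0],"spin":0},
    {"slide":[0.01,0,0],"spin":-1},
    {"slide":[0.006,0,0],"spin":-1},
    {"slide":[0,0,0],"spin":0}
  ]
}}

```text
clock: 35.4
position: [0.5494, 0.0909, 0.0867]
ee_rot: [0.002, 0.015, 1.0, -0.0]
contact_force: [2.3, 0.0, -1.3]
width: 0.0001
```

{"name": "servo_tool", "arguments": {
  "increments": [
    {"slide":[0.005,0,0],"spin":-1},
    {"slide":[0.004,0,0],"spin":-1},
    {"slide":[0.003,0,0],"spin":-1},
    {"slide":[0,0,0],"spin":0}
  ]
}}

```text
clock: 35.8
position: [0.5378, 0.0919, 0.0863]
ee_rot: [0.002, -0.011, 1.0, 0.001]
contact_force: [4.5, 1.5, 3.0]
width: 0.0002
```

{"name": "servo_tool", "arguments": {
  "increments": [
    {"slide":[0.003,0,0],"spin":0},
    {"slide":[0.002,0,0],"spin":0},
    {"slide":[0.002,0,0],"spin":0},
    {"slide":[0,0,0],"spin":0},
    {"slide":[0,0,0],"spin":0}
  ]
}}

```text
clock: 36.3
position: [0.5322, 0.0916, 0.0861]
ee_rot: [0.003, -0.011, 1.0, 0.001]
contact_force: [6.3, 2.0, 2.6]
width: -0.0002
```

{"name": "servo_tool", "arguments": {
  "increments": [
    {"slide":[0.004,0,0],"spin":0},
    {"slide":[0,0,0],"spin":0},
    {"slide":[0,0,0],"spin":0}
  ]
}}

```text
clock: 36.6
position: [0.532, 0.0916, 0.0864]
ee_rot: [0.007, -0.01, 1.0, 0.001]
contact_force: [12.5, 2.2, -3.3]
width: 0.0001
```

{"name": "servo_tool", "arguments": {
  "increments": [
    {"slide":[0.004,0,0],"spin":0},
    {"slide":[0,0,0],"spin":0},
    {"slide":[0,0,0],"spin":0}
  ]
}}

```text
clock: 36.9
position: [0.5318, 0.0916, 0.0867]
ee_rot: [0.011, -0.01, 1.0, 0.001]
contact_force: [19.0, 3.5, -7.4]
width: 0.0003
```

The arm is at its stop again, at the same TCP x = 0.532. I back off and set up for screwing again, watching the moment this time.

{"name": "servo_tool", "arguments": {
  "increments": [
    {"slide":[-0.02,0,0],"spin":0},
    {"slide":[-0.03,0,0],"spin":0},
    {"slide":[0,0,-0.05],"spin":0},
    {"slide":[0,0,-0.05],"spin":8.1},
    {"slide":[0,0,-0.04],"spin":8.1},
    {"slide":[0,0,0],"spin":8.1},
    {"slide":[0,0,0],"spin":8.1},
    {"slide":[0,0,0],"spin":8.1}
  ]
}}

```text
clock: 37.7
position: [0.5692, 0.0916, 0.2245]
ee_rot: [-0.002, 0.339, 0.941, -0.001]
contact_force: [-0.3, 0.6, -0.4]
width: 0.0002
```

{"name": "servo_tool", "arguments": {
  "increments": [
    {"slide":[0,0,0],"spin":8.1},
    {"slide":[0,0,0],"spin":8.1},
    {"slide":[0,0,0],"spin":8.1},
    {"slide":[0,0,0],"spin":8.1},
    {"slide":[0,0,0],"spin":8.1},
    {"slide":[0,0,0],"spin":0},
    {"slide":[0,0,0],"spin":0}
  ],
  "hand": 0.72
}}

```text
clock: 38.4
position: [0.5702, 0.0917, 0.2243]
ee_rot: [-0.001, 0.64, 0.768, -0.001]
contact_force: [-0.5, -0.3, -0.2]
width: 0.0618
```

```bash
python3 look.py 26; python3 - <<'E'
import cv2
im=cv2.imread('pics/scene26.png')
cv2.imwrite('pics/s26z.png',cv2.convertScaleAbs(cv2.resize(im[145:215,175:285],None,fx=7,fy=7,interpolation=cv2.INTER_CUBIC),alpha=1.8))
im=cv2.imread('pics/top26.png')
cv2.imwrite('pics/t26z.png',cv2.convertScaleAbs(cv2.resize(im[155:230,215:345],None,fx=6,fy=6,interpolation=cv2.INTER_CUBIC),alpha=1.8))
E
```

```text
38.4 [0.57018284 0.09170729 0.224277  ] 0.06175074208277746 [-0.46330784 -0.26933874 -0.22848365]
scene [269.76619207 146.02806458] (219, 108)
top [237.29696852 165.82165986] (187, 128)
```

View pics/s26z.png

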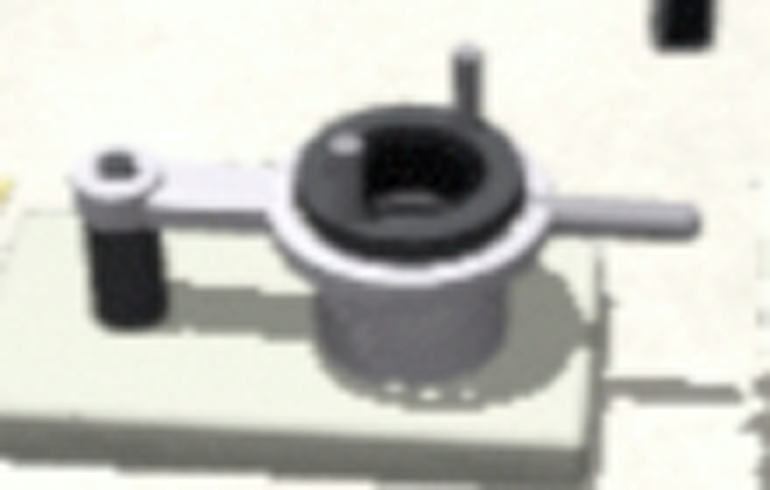

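View pics/t26z.png

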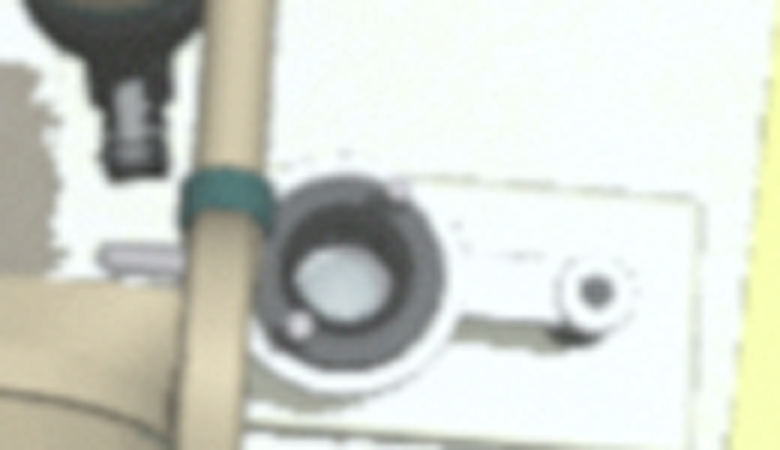

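```bash
python3 - <<'E'
from mid import *
o=(215,155);q=(175,145)
rep(un(400,188,6,o),un(300,325,6,o),un(347,145,7,q),un(466,52,7,q),.1435)
E
```

```text
top [ 0.5488 -0.025   0.1435] [0.4832 0.013  0.1435] mid [ 0.516  -0.006   0.1435] dist 0.0758 ang 149.9
scene [ 0.5497 -0.0247  0.1435] [0.4834 0.0123 0.1435] mid [ 0.5165 -0.0062  0.1435] dist 0.0759 ang 150.8
tri [ 0.5489 -0.0249  0.143 ] [0.4833 0.0127 0.1434] mid [ 0.5161 -0.0061  0.1432] dist 0.0756 ang 150.2
```

{"name": "servo_tool", "arguments": {
  "increments": [
    {"slide":[-0.0288,-0.0236,0],"spin":0},
    {"slide":[-0.0288,-0.0236,0],"spin":0},
    {"slide":[-0.0288,-0.0236,0],"spin":0},
    {"slide":[0,0,0.03],"spin":0},
    {"slide":[0,0,0.03],"spin":0},
    {"slide":[0,0,0.02],"spin":0},
    {"slide":[0,0,0],"spin":0},
    {"slide":[0,0,0],"spin":0}
  ]
}}

```text
clock: 39.3
position: [0.5173, -0.0058, 0.1451]
ee_rot: [-0.0, 0.641, 0.768, -0.0]
contact_force: [-0.1, -0.5, 0.2]
width: 0.0615
```

{"name": "servo_tool", "arguments": {
  "increments": [
    {"slide":[0,0,0.018],"spin":0},
    {"slide":[0,0,0.014],"spin":0},
    {"slide":[0,0,0],"spin":0},
    {"slide":[0,0,0],"spin":6},
    {"slide":[0,0,0],"spin":6},
    {"slide":[0,0,0],"spin":6},
    {"slide":[0,0,0],"spin":6},
    {"slide":[0,0,0],"spin":0}
  ]
}}

```text
clock: 40.1
position: [0.5184, -0.0059, 0.1145]
ee_rot: [0.001, 0.787, 0.618, 0.001]
contact_force: [0.0, 0.8, 0.3]
width: 0.0614
```

```bash
python3 look.py 27
```

```text
40.1 [ 0.51844881 -0.00590824  0.11450998] 0.061436115359663146 [0.04682127 0.8199651  0.28332659]
scene [233.00441376 167.7708893 ] (183, 130)
top [272.50985847 198.36074496] (222, 160)
```

View pics/scene27c.png

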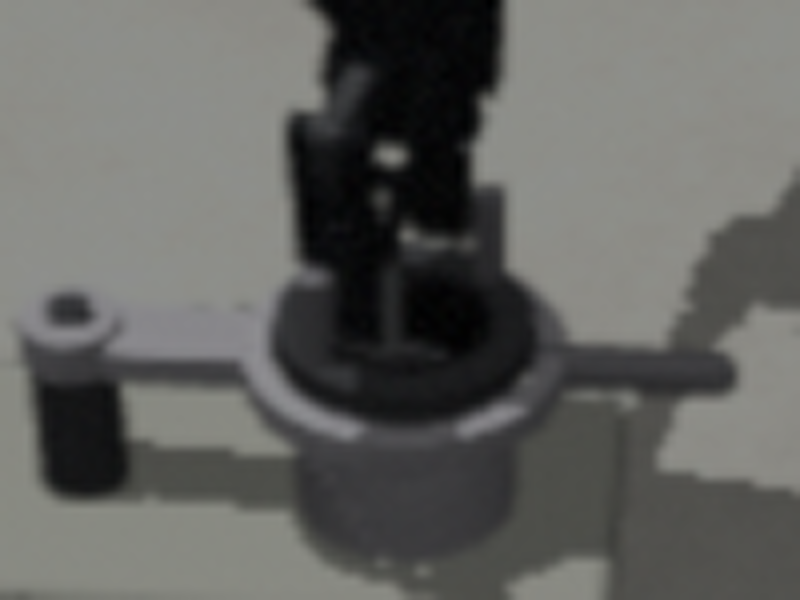

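{"name": "servo_tool", "arguments": {
  "increments": [
    {"slide":[-0.0005,-0.002,0.0005],"spin":6},
    {"slide":[0,0,0.0005],"spin":6},
    {"slide":[0,0,0.0005],"spin":6},
    {"slide":[0,0,0.0005],"spin":6},
    {"slide":[0,0,0.0005],"spin":6},
    {"slide":[0,0,0.0005],"spin":6},
    {"slide":[0,0,0.0005],"spin":6},
    {"slide":[0,0,0.0005],"spin":6}
  ]
}}

```text
clock: 41.0
position: [0.5152, -0.0061, 0.1092]
ee_rot: [0.0, 0.97, 0.243, -0.0]
contact_force: [-0.3, -1.3, -1.1]
width: 0.0617
```

{"name": "servo_tool", "arguments": {
  "increments": [
    {"slide":[0,0,0.0008],"spin":6},
    {"slide":[0,0,0.0008],"spin":6},
    {"slide":[0,0,0.0008],"spin":6},
    {"slide":[0,0,0.0008],"spin":6},
    {"slide":[0,0,0],"spin":5},
    {"slide":[0,0,0],"spin":0},
    {"slide":[0,0,0],"spin":0}
  ]
}}

```text
clock: 41.7
position: [0.5154, -0.0057, 0.106]
ee_rot: [0.0, 1.0, -0.005, 0.0]
contact_force: [-1.4, -0.3, 0.1]
width: 0.0616
```

```bash
python3 look.py 28;cat > st.py <<'E'
from rig import manip; import math
s=manip.get_state();r=s['ee_rot'];print('clk',s['clock'],'mom',s['moment'].round(3),'F',s['contact_force'].round(1),'pos',s['position'].round(4),'jaw',round(math.degrees(2*math.atan2(r[2],r[1]))-90,2),'e6',s['effort'][5].round(3),'q6',s['qpos'][5].round(3))
E
python3 st.py
```

```text
41.7 [ 0.51535637 -0.0056886   0.10599322] 0.06155795837139852 [-1.37013517 -0.25529635  0.11756912]
scene [233.27544975 169.65353639] (183, 132)
top [272.17782945 200.02930323] (222, 162)
clk 41.8 mom [ 0.005 -0.047  0.001] F [ 0.1  0.5 -0.6] pos [ 0.5153 -0.0057  0.1059] jaw -90.67 e6 -0.006 q6 1.436
```

View pics/scene28c.png

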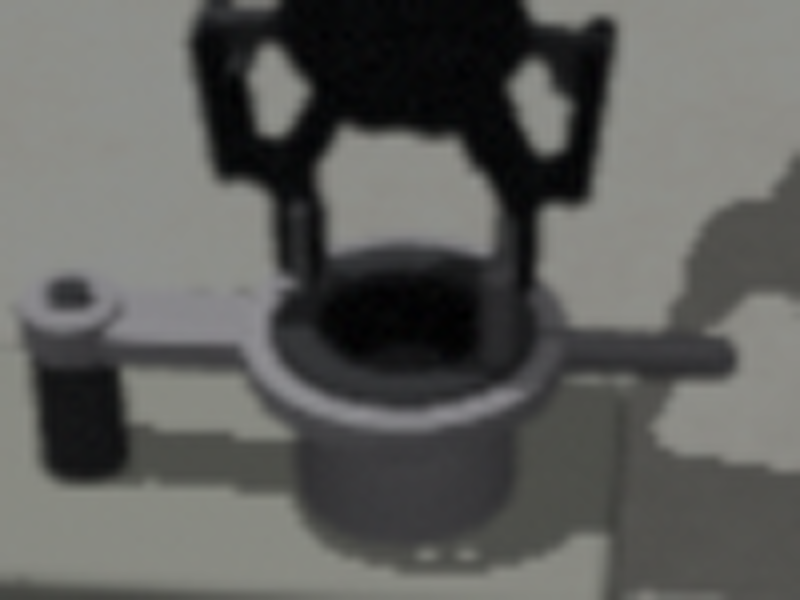

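{"name": "servo_tool", "arguments": {
  "increments": [
    {"slide":[0,0,0],"spin":4},
    {"slide":[0,0,0],"spin":4},
    {"slide":[0,0,0],"spin":0}
  ]
}}

```text
clock: 42.1
position: [0.5156, -0.0057, 0.1057]
ee_rot: [-0.0, 0.997, -0.076, 0.0]
contact_force: [1.0, 0.6, -0.0]
width: 0.0611
```

```bash
python3 st.py
```

```text
clk 42.1 mom [ 0.029 -0.134  0.035] F [ 1.   0.6 -0. ] pos [ 0.5156 -0.0057  0.1057] jaw -98.7 e6 0.331 q6 1.576
```

{"name": "servo_tool", "arguments": {
  "increments": [
    {"slide":[0,0,0],"spin":4},
    {"slide":[0,0,0],"spin":3},
    {"slide":[0,0,0],"spin":0}
  ]
}}

```text
clock: 42.4
position: [0.5157, -0.0058, 0.1057]
ee_rot: [-0.0, 0.991, -0.136, 0.001]
contact_force: [2.2, 0.7, -1.0]
width: 0.0615
```

```bash
python3 st.py
```

```text
clk 42.4 mom [ 0.108 -0.349  0.003] F [ 2.2  0.7 -1. ] pos [ 0.5157 -0.0058  0.1057] jaw -105.65 e6 0.281 q6 1.698
```

{"name": "servo_tool", "arguments": {
  "increments": [
    {"slide":[0,0,0],"spin":3},
    {"slide":[0,0,0],"spin":0},
    {"slide":[0,0,0],"spin":0}
  ]
}}

```text
clock: 42.7
position: [0.5157, -0.0058, 0.1057]
ee_rot: [-0.0, 0.987, -0.162, 0.001]
contact_force: [2.2, -0.6, -1.7]
width: 0.0614
```

```bash
python3 st.py
```

```text
clk 42.7 mom [ 0.084 -0.488  0.085] F [ 2.2 -0.6 -1.7] pos [ 0.5157 -0.0058  0.1057] jaw -108.63 e6 0.076 q6 1.75
```

{"name": "servo_tool", "arguments": {
  "increments": [
    {"slide":[0,0,0],"spin":3},
    {"slide":[0,0,0],"spin":0},
    {"slide":[0,0,0],"spin":0}
  ]
}}

```text
clock: 43.0
position: [0.5155, -0.0058, 0.1057]
ee_rot: [-0.0, 0.982, -0.188, 0.0]
contact_force: [3.0, 0.2, -2.5]
width: 0.0616
```

```bash
python3 st.py
```

```text
clk 43.0 mom [ 0.045 -0.496  0.081] F [ 3.   0.2 -2.5] pos [ 0.5155 -0.0058  0.1057] jaw -111.66 e6 0.087 q6 1.803
```

{"name": "servo_tool", "arguments": {
  "increments": [
    {"slide":[0,0,0],"spin":2},
    {"slide":[0,0,0],"spin":0},
    {"slide":[0,0,0],"spin":0}
  ]
}}

```text
clock: 43.3
position: [0.5154, -0.0058, 0.1056]
ee_rot: [-0.0, 0.979, -0.205, 0.0]
contact_force: [4.0, -0.3, -1.6]
width: 0.0614
```

```bash
python3 st.py; python3 look.py 29
```

```text
clk 43.3 mom [ 0.096 -0.527  0.063] F [ 4.  -0.3 -1.6] pos [ 0.5154 -0.0058  0.1056] jaw -113.69 e6 0.088 q6 1.838
43.3 [ 0.51538557 -0.00575407  0.10562128] 0.06143822332856703 [ 4.01538467 -0.30532111 -1.57736101]
scene [233.25216858 169.76896331] (183, 132)
top [272.19647636 200.04553735] (222, 162)
```

View pics/scene29c.png

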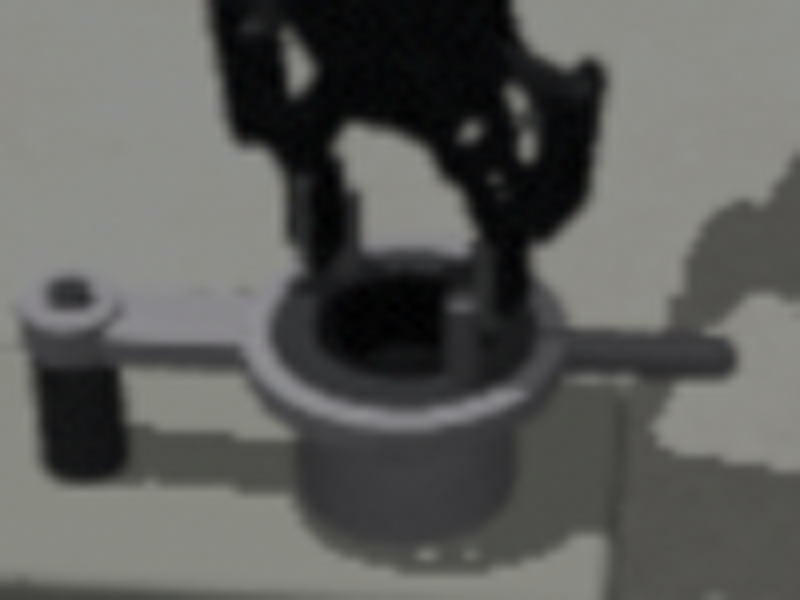

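{"name": "servo_tool", "arguments": {
  "increments": [
    {"slide":[0,0,0],"spin":2},
    {"slide":[0,0,0],"spin":0},
    {"slide":[0,0,0],"spin":0}
  ]
}}

```text
clock: 43.7
position: [0.5159, -0.0062, 0.1057]
ee_rot: [0.0, 0.975, -0.222, 0.001]
contact_force: [4.8, -1.1, -3.4]
width: 0.0614
```

```bash
python3 st.py
```

```text
clk 43.7 mom [-0.131 -0.882  0.32 ] F [ 4.8 -1.1 -3.4] pos [ 0.5159 -0.0062  0.1057] jaw -115.69 e6 0.35 q6 1.873
```

{"name": "servo_tool", "arguments": {
  "increments": [
    {"slide":[0,0,0],"spin":2},
    {"slide":[0,0,0],"spin":0},
    {"slide":[0,0,0],"spin":0}
  ]
}}

```text
clock: 44.0
position: [0.5173, -0.0062, 0.1058]
ee_rot: [0.001, 0.972, -0.236, 0.002]
contact_force: [7.9, -0.2, -4.7]
width: 0.0615
```

```bash
python3 st.py
```

```text
clk 44.0 mom [ 0.072 -1.378  2.056] F [ 7.9 -0.2 -4.7] pos [ 0.5173 -0.0062  0.1058] jaw -117.36 e6 2.051 q6 1.904
```

Same angle as before and a sharp moment rise, so this is the ring's hard stop. I relieve it and check the arm.

{"name": "servo_tool", "arguments": {
  "increments": [
    {"slide":[0,0,0],"spin":-4},
    {"slide":[0,0,0],"spin":-4},
    {"slide":[0,0,0],"spin":-4},
    {"slide":[0,0,0],"spin":0}
  ]
}}

```text
clock: 44.4
position: [0.5131, -0.0054, 0.1053]
ee_rot: [-0.0, 0.991, -0.137, -0.002]
contact_force: [0.2, 0.3, 0.0]
width: 0.0615
```

```bash
python3 st.py; python3 look.py 30
```

```text
clk 44.4 mom [-0.031 -0.043  0.062] F [0.2 0.3 0. ] pos [ 0.5131 -0.0054  0.1053] jaw -105.77 e6 -0.313 q6 1.7
44.4 [ 0.51308104 -0.00538525  0.10527381] 0.06154372761440969 [0.23231168 0.26097407 0.01558896]
scene [233.49494127 169.38241239] (183, 131)
top [271.97656972 200.88105802] (221, 163)
```

View pics/scene30c.png

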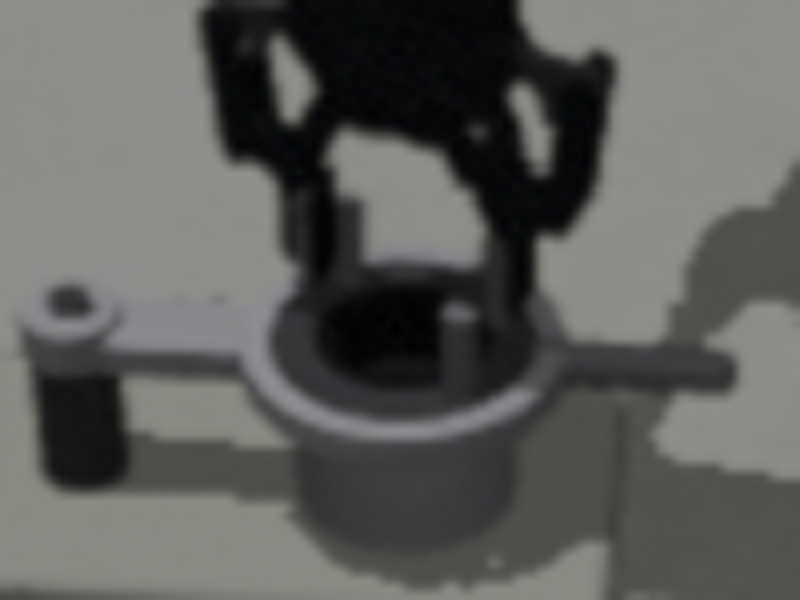

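{"name": "servo_tool", "arguments": {
  "increments": [
    {"slide":[0,0,-0.02],"spin":0},
    {"slide":[0,0,-0.03],"spin":0},
    {"slide":[0,0,-0.03],"spin":0},
    {"slide":[0,0,-0.035],"spin":0},
    {"slide":[0,0.04,0],"spin":0},
    {"slide":[0,0.04,0],"spin":0},
    {"slide":[0,0.04,0],"spin":0},
    {"slide":[0,0,0],"spin":0}
  ],
  "hand": 0
}}

```text
clock: 45.3
position: [0.4808, -0.1249, 0.2206]
ee_rot: [0.001, 0.99, -0.14, -0.001]
contact_force: [1.2, -0.6, 0.1]
width: 0.0002
```

```bash
python3 look.py 31; python3 - <<'E'
import cv2
im=cv2.imread('pics/scene31.png')
cv2.imwrite('pics/s31z.png',cv2.convertScaleAbs(cv2.resize(im[145:215,175:285],None,fx=7,fy=7,interpolation=cv2.INTER_CUBIC),alpha=1.8))
im=cv2.imread('pics/top31.png')
cv2.imwrite('pics/t31z.png',cv2.convertScaleAbs(cv2.resize(im[155:230,215:345],None,fx=6,fy=6,interpolation=cv2.INTER_CUBIC),alpha=1.8))
E
```

```text
45.3 [ 0.48078993 -0.12489968  0.22060047] 0.0001503188163325762 [ 1.15074735 -0.62641116  0.10955661]
scene [189.16429519 123.68078722] (139, 86)
top [321.82160213 210.57298648] (271, 173)
```

View pics/s31z.png

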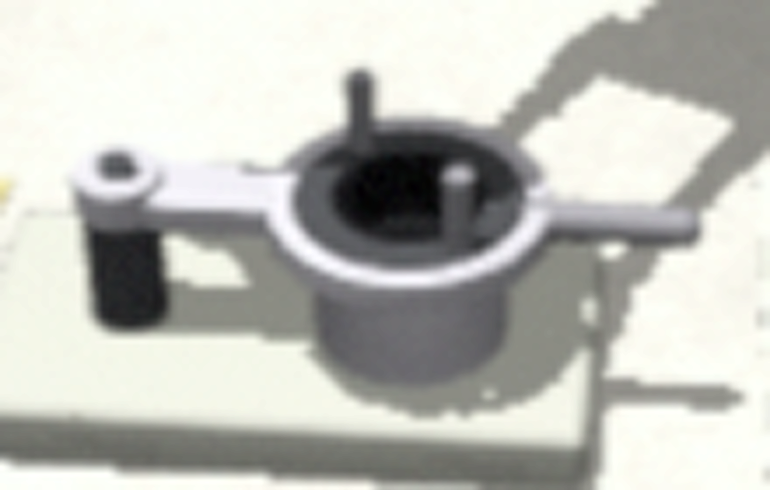

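View pics/t31z.png

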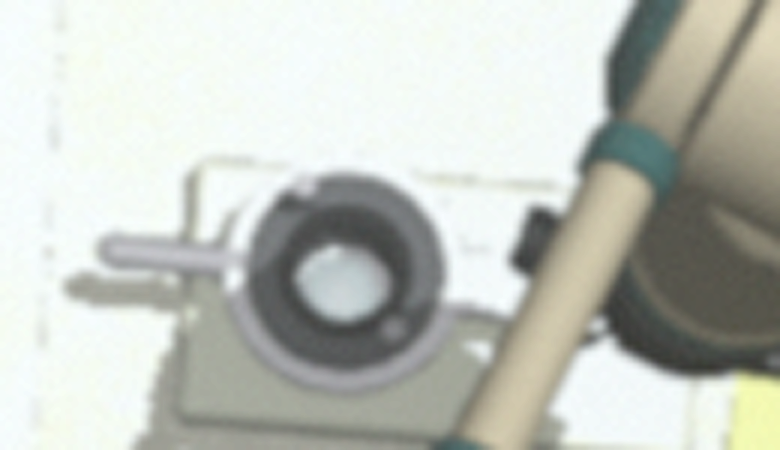

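```bash
python3 - <<'E'
from mid import *
o=(215,155);q=(175,145)
rep(un(393,328,6,o),un(308,184,6,o),un(358,76,7,q),un(459,173,7,q),.131)
print(ray('scene',un(695,225,7,q),.089),ray('scene',un(697,220,7,q),.089), ray('top',un(105,250,6,o),.089),ray('top',un(105,258,6,o),.089))
E
```

```text
top [ 0.4882 -0.0282  0.131 ] [0.5491 0.0156 0.131 ] mid [ 0.5187 -0.0063  0.131 ] dist 0.0751 ang 35.7
scene [ 0.4862 -0.0298  0.131 ] [0.5456 0.0166 0.131 ] mid [ 0.5159 -0.0066  0.131 ] dist 0.0754 ang 38.0
tri [ 0.488  -0.0288  0.1323] [0.5486 0.0163 0.1332] mid [ 0.5183 -0.0063  0.1327] dist 0.0755 ang 36.7
[0.5126222  0.10522345 0.089     ] [0.5093073  0.10584279 0.089     ] [0.51754963 0.10554902 0.089     ] [0.51381002 0.1051173  0.089     ]
```

{"name": "servo_tool", "arguments": {
  "increments": [
    {"slide":[0,0,0],"spin":-8.5},
    {"slide":[0,0,0],"spin":-8.5},
    {"slide":[0.016,-0.036,0],"spin":0},
    {"slide":[0.016,-0.036,0],"spin":0},
    {"slide":[0.016,-0.036,0],"spin":0},
    {"slide":[0.016,-0.036,0],"spin":0},
    {"slide":[0.016,-0.036,0],"spin":0},
    {"slide":[0.016,-0.036,0],"spin":0}
  ]
}}

```text
clock: 46.2
position: [0.5735, 0.1003, 0.2204]
ee_rot: [-0.0, 1.0, 0.011, -0.001]
contact_force: [0.6, -0.0, 1.4]
width: 0.0002
```

{"name": "servo_tool", "arguments": {
  "increments": [
    {"slide":[0,0,0.03],"spin":0},
    {"slide":[0,0,0.03],"spin":0},
    {"slide":[0,0,0],"spin":0},
    {"slide":[0,0,0],"spin":0}
  ]
}}

```text
clock: 46.6
position: [0.5733, 0.0979, 0.1605]
ee_rot: [-0.0, 1.0, 0.011, -0.001]
contact_force: [1.1, -0.3, 1.1]
width: -0.0001
```

{"name": "servo_tool", "arguments": {
  "increments": [
    {"slide":[0,0.006,0.04],"spin":0},
    {"slide":[0,0,0.036],"spin":0},
    {"slide":[-0.015,0,0],"spin":0},
    {"slide":[-0.015,0,0],"spin":0},
    {"slide":[-0.006,0,0],"spin":0},
    {"slide":[-0.003,0,0],"spin":0},
    {"slide":[-0.002,0,0],"spin":0},
    {"slide":[0,0,0],"spin":0}
  ]
}}

```text
clock: 47.4
position: [0.5354, 0.09, 0.086]
ee_rot: [-0.0, 1.0, 0.011, 0.003]
contact_force: [3.3, 0.6, 1.4]
width: 0.0003
```

{"name": "servo_tool", "arguments": {
  "increments": [
    {"slide":[-0.003,0,0],"spin":0},
    {"slide":[0,0,0],"spin":0},
    {"slide":[0,0,0],"spin":0}
  ]
}}

```text
clock: 47.7
position: [0.5342, 0.09, 0.086]
ee_rot: [-0.0, 1.0, 0.011, 0.004]
contact_force: [6.2, 0.7, 3.0]
width: 0.0002
```

{"name": "servo_tool", "arguments": {
  "increments": [
    {"slide":[-0.003,0,0],"spin":0},
    {"slide":[0,0,0],"spin":0},
    {"slide":[0,0,0],"spin":0}
  ]
}}

```text
clock: 48.0
position: [0.5322, 0.09, 0.086]
ee_rot: [-0.0, 1.0, 0.01, 0.005]
contact_force: [6.6, 1.8, 1.1]
width: 0.0003
```

{"name": "servo_tool", "arguments": {
  "increments": [
    {"slide":[-0.003,0,0],"spin":0},
    {"slide":[0,0,0],"spin":0},
    {"slide":[0,0,0],"spin":0}
  ]
}}

```text
clock: 48.3
position: [0.5321, 0.09, 0.0863]
ee_rot: [-0.0, 1.0, 0.01, 0.008]
contact_force: [11.3, 1.6, -3.9]
width: 0.0002
```

{"name": "servo_tool", "arguments": {
  "increments": [
    {"slide":[-0.003,0,0],"spin":0},
    {"slide":[0,0,0],"spin":0},
    {"slide":[0,0,0],"spin":0}
  ]
}}

```text
clock: 48.6
position: [0.532, 0.09, 0.0865]
ee_rot: [-0.0, 1.0, 0.01, 0.011]
contact_force: [16.3, 1.1, -8.4]
width: -0.0
```

{"name": "servo_tool", "arguments": {
  "increments": [
    {"slide":[0.02,0,0],"spin":0},
    {"slide":[0.03,0,0],"spin":0},
    {"slide":[0,0,-0.05],"spin":0},
    {"slide":[0,0,-0.04],"spin":-8.5},
    {"slide":[0,0,0],"spin":-8.5},
    {"slide":[0,0,0],"spin":-8.5},
    {"slide":[0,0,0],"spin":-8.5},
    {"slide":[0,0,0],"spin":0}
  ]
}}

```text
clock: 49.4
position: [0.5704, 0.0907, 0.1743]
ee_rot: [-0.0, 0.953, 0.302, -0.001]
contact_force: [0.3, -0.1, 0.0]
width: -0.0002
```

```bash
python3 st.py; python3 look.py 32; python3 - <<'E'
import cv2
im=cv2.imread('pics/scene32.png')
cv2.imwrite('pics/s32z.png',cv2.convertScaleAbs(cv2.resize(im[145:215,175:285],None,fx=7,fy=7,interpolation=cv2.INTER_CUBIC),alpha=1.8))
E
```

```text
clk 49.4 mom [-0.007 -0.007  0.001] F [ 0.3 -0.1  0. ] pos [0.5704 0.0907 0.1743] jaw -54.79 e6 -0.664 q6 0.994
49.4 [0.57039789 0.09067759 0.17427745] -0.00017300846346567873 [ 0.33289781 -0.11984218  0.0143342 ]
scene [268.5174461  162.99522389] (218, 125)
top [238.43825072 170.79813234] (188, 133)
```

View pics/s32z.png

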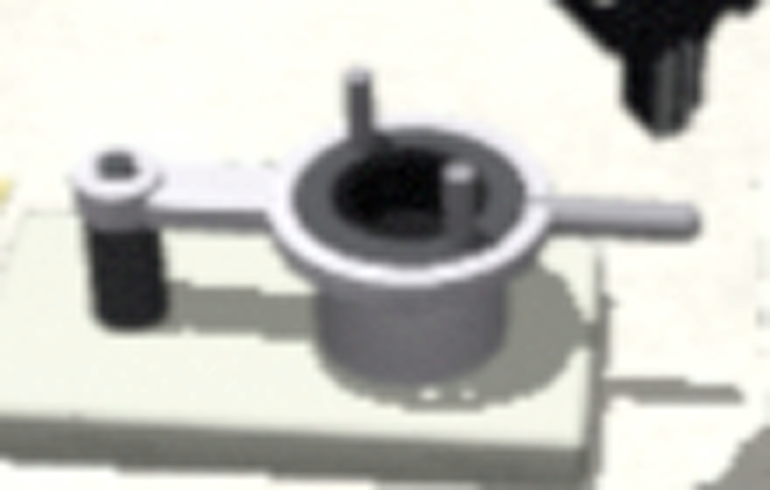

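{"name": "servo_tool", "arguments": {
  "increments": [
    {"slide":[-0.0345,0.0198,0],"spin":0},
    {"slide":[-0.0345,0.0198,0],"spin":0},
    {"slide":[-0.0345,0.0198,0],"spin":0},
    {"slide":[-0.0345,0.0198,0],"spin":0},
    {"slide":[0,0,0],"spin":0},
    {"slide":[0,0,0],"spin":0}
  ]
}}

```text
clock: 50.1
position: [0.5038, -0.0541, 0.1746]
ee_rot: [-0.0, 0.954, 0.301, 0.0]
contact_force: [0.2, -0.1, -0.2]
width: -0.0001
```

{"name": "servo_tool", "arguments": {
  "increments": [
    {"slide":[0,0,0.03],"spin":0},
    {"slide":[0,0,0.025],"spin":0},
    {"slide":[0,0,0.012],"spin":0},
    {"slide":[0,0,0],"spin":0},
    {"slide":[0,0,0],"spin":0}
  ]
}}

```text
clock: 50.6
position: [0.5048, -0.0531, 0.108]
ee_rot: [0.0, 0.953, 0.303, 0.0]
contact_force: [0.1, 0.7, 0.3]
width: 0.0001
```

```bash
python3 st.py; python3 look.py 33
```

```text
clk 50.6 mom [-0.019 -0.023  0.031] F [0.1 0.7 0.3] pos [ 0.5048 -0.0531  0.108 ] jaw -54.74 e6 0.005 q6 0.713
50.6 [ 0.50479259 -0.05309847  0.10801763] 7.629455964651339e-05 [0.12080094 0.70293181 0.27464336]
scene [216.56371805 165.67367994] (166, 128)
top [289.21528848 205.48736911] (239, 167)
```

View pics/scene33c.png

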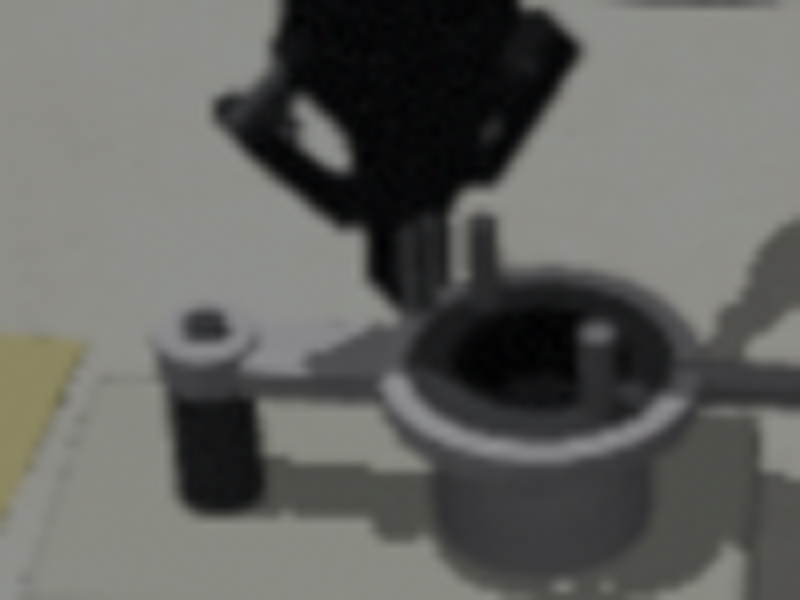

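Lined up beside the post-side lug; pushing there also loads the arm toward its stop.

{"name": "servo_tool", "arguments": {
  "increments": [
    {"slide":[0,-0.004,0],"spin":0},
    {"slide":[0,-0.004,0],"spin":0},
    {"slide":[0,-0.002,0],"spin":0},
    {"slide":[0,0,0],"spin":0}
  ]
}}

```text
clock: 51.1
position: [0.4984, -0.0456, 0.108]
ee_rot: [0.001, 0.953, 0.303, 0.0]
contact_force: [0.5, -0.6, 0.8]
width: 0.0
```

{"name": "servo_tool", "arguments": {
  "increments": [
    {"slide":[0,-0.002,0],"spin":0},
    {"slide":[0,-0.002,0],"spin":0},
    {"slide":[0,0,0],"spin":0}
  ]
}}

```text
clock: 51.4
position: [0.4983, -0.045, 0.1083]
ee_rot: [0.004, 0.953, 0.303, 0.002]
contact_force: [3.2, -9.2, -0.5]
width: 0.0
```

{"name": "servo_tool", "arguments": {
  "increments": [
    {"slide":[0,-0.002,0],"spin":0},
    {"slide":[0,0,0],"spin":0},
    {"slide":[0,0,0],"spin":0}
  ]
}}

```text
clock: 51.7
position: [0.4982, -0.0447, 0.1084]
ee_rot: [0.005, 0.953, 0.304, 0.002]
contact_force: [4.9, -11.4, -2.6]
width: 0.0001
```

{"name": "servo_tool", "arguments": {
  "increments": [
    {"slide":[0,-0.003,0],"spin":0},
    {"slide":[0,0,0],"spin":0},
    {"slide":[0,0,0],"spin":0}
  ]
}}

```text
clock: 52.0
position: [0.498, -0.0443, 0.1086]
ee_rot: [0.007, 0.953, 0.304, 0.003]
contact_force: [7.6, -16.2, -4.7]
width: 0.0001
```

{"name": "servo_tool", "arguments": {
  "increments": [
    {"slide":[0,0.008,0],"spin":0},
    {"slide":[0,0.012,0],"spin":0},
    {"slide":[0,0,-0.04],"spin":0},
    {"slide":[0,0,-0.04],"spin":0},
    {"slide":[0,0,-0.04],"spin":0},
    {"slide":[-0.04,0.03,0],"spin":0},
    {"slide":[-0.04,0.03,0],"spin":0},
    {"slide":[0,0,0],"spin":0}
  ]
}}

```text
clock: 52.8
position: [0.4723, -0.1542, 0.2278]
ee_rot: [0.001, 0.954, 0.3, -0.001]
contact_force: [0.6, 0.9, -0.4]
width: -0.0001
```

{"name": "servo_tool", "arguments": {
  "increments": [
    {"slide":[0,0.03,0],"spin":0},
    {"slide":[0,0.03,0],"spin":0},
    {"slide":[0,0,0],"spin":0}
  ]
}}

```text
clock: 53.1
position: [0.5105, -0.2009, 0.227]
ee_rot: [0.0, 0.953, 0.302, 0.0]
contact_force: [-0.2, -0.2, 0.3]
width: -0.0002
```

```bash
python3 st.py; python3 look.py 34; python3 - <<'E'
import cv2
im=cv2.imread('pics/scene34.png')
cv2.imwrite('pics/s34z.png',cv2.convertScaleAbs(cv2.resize(im[145:215,175:285],None,fx=7,fy=7,interpolation=cv2.INTER_CUBIC),alpha=1.8))
im=cv2.imread('pics/top34.png')
cv2.imwrite('pics/t34z.png',cv2.convertScaleAbs(cv2.resize(im[155:230,215:345],None,fx=6,fy=6,interpolation=cv2.INTER_CUBIC),alpha=1.8))
E
```

```text
clk 53.1 mom [0.03  0.023 0.026] F [-0.2 -0.2  0.3] pos [ 0.5105 -0.2009  0.227 ] jaw -54.9 e6 -0.095 q6 0.456
53.1 [ 0.51045974 -0.20093246  0.22695526] -0.0001615286126376199 [-0.18809541 -0.21327885  0.28222015]
scene [157.38589181 125.61259062] (107, 88)
top [354.34829618 201.35254387] (304, 163)
```

View pics/s34z.png

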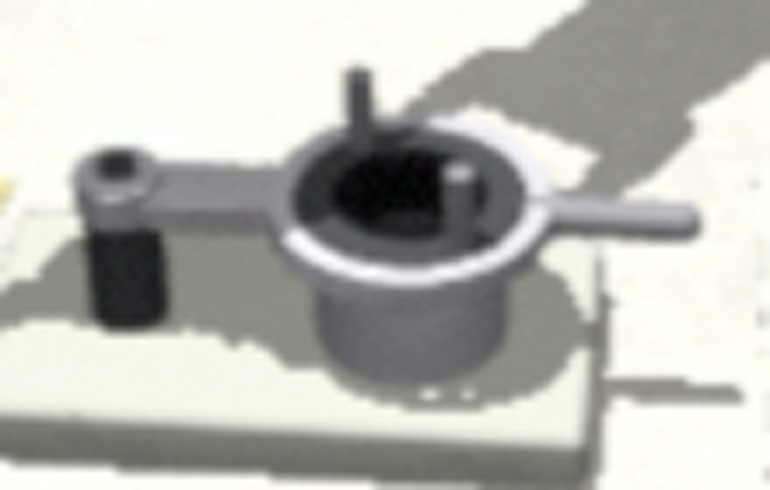

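View pics/t34z.png

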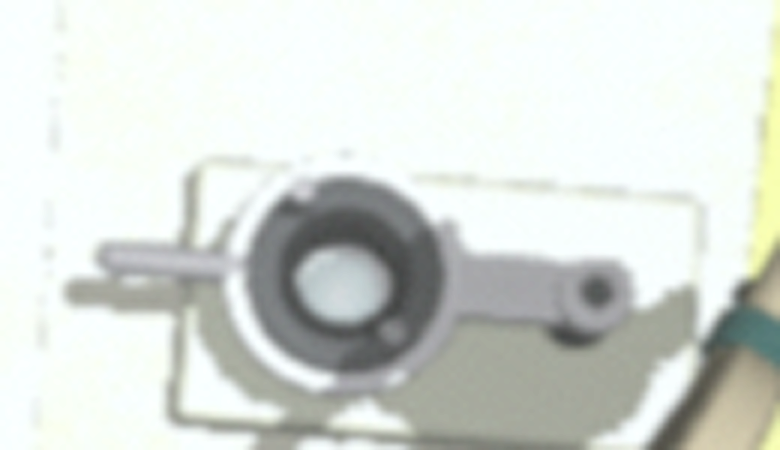

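View pics/scene34.png

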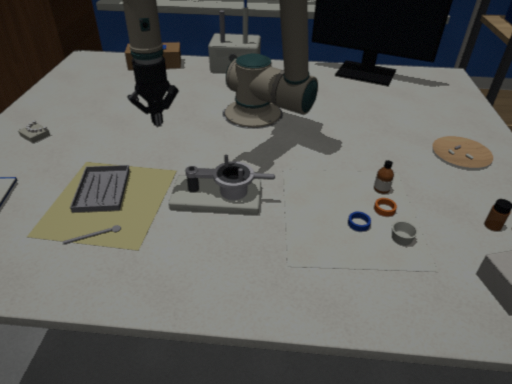

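The bar's end is back at the stop position, (697,220) in the crop. The ring is down near the collar, the glass is centred through its bore, and the bottle, cup, mirror and tray look unmoved. Handing in.

```bash
python3 -c "
from rig import manip; print(manip.sign_off())"
```

```text
the job is handed in; nothing more can be done
None
```

The lamp is assembled and handed in at about 53 s of the 72 s. The lens went in first, dome up, then the spacer, each let go with its underside about 4 mm inside the barrel's mouth. I then swung the arm to its stop and screwed the ring clockwise to its hard stop.

**A slip on the way:** on the first screwing I kept turning past the ring's stop, up to about 3.8 N m. That swung the arm about 6° off the barrel. I unscrewed the ring, pushed the arm back to its stop and screwed it down again. The second time the arm moved only about 1°, and I pushed it back.

**Last checks:**
- **Arm:** it would not go past TCP x = 0.532 as the push rose to 16–19 N. The bar's end appears at the same pixel as when it was first at the stop.
- **Ring:** a last 18 N push on one lug, about 0.6 N m, moved it only about 1 mm. Both screwings stopped at the same angle in the arm's frame.
- **Ring height:** I measured the lug tops at 132–133 mm, against 131 mm expected when home. That is about the size of the camera error, so it neither confirms nor contradicts the feel of the stop.
- **Lens and spacer:** the glass shows centred through the ring. I could not see the spacer directly once the arm was over it.
- **Bystanders:** the bottle, cup, mirror, tray and both look-alike rings appear unmoved.

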